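# Turn a slide holder face up with a lifter

## Task

The dark metal slide holder lies face down in the low front bay of the white turning station. Pick up the lifter, slide its thin blade under the holder's front edge, tip the holder over the step so that it lies face up on the raised bed, push it with the lifter back until its long edge sits flush along the middle of the fence, and lay the lifter back flat on the open worktop. Only the lifter may touch the holder, never the gripper; leave the other things where they are.

Things in the scene. Friction and masses are not known exactly. Their poses are not given: they have to be found in the camera images.
- station: White plastic turning station fixed to the worktop, 175 long (x, bay to fence) by 130 wide (y), z up. Origin on the worktop below the middle of the step. Front low bay: flat floor 6 above the worktop, x -85 to 0, open at the front and sides. Vertical step at x = 0. Raised bed: 20 above the worktop, x 0 to 80. Fence behind it. No side walls.
- step_foot (a point): Middle of the line where the low bay's floor meets the 14 high step (station x 0, 6 above the worktop).
- fence_foot (a point): Middle of the line where the raised bed meets the front face of the aluminium fence (station x = 80, 20 above the worktop). The fence stands 13 above the bed, full width.
- holder: Loose dark steel slide holder, 65 to 105 g: plate 62 (x) by 96 (y) by 5 with a 20 by 60 window; on its face a raised frame, outside 36 (x) by 84 (y), 6 high, so both long edges overhang the frame by 13. Origin: middle of the frame's rim plane. Own +z points from face to back: up when face down (as at the start), down when face up. Flush at the fence its origin is at station x = 49.
- holder_back (a point): Middle of the holder's flat back (in its window), 11 mm along +z from its origin. Face down in the bay at the start: plate 6 to 11 above the bay floor, so a gap 6 high under each long edge; long edges within 4 degrees of the step's line, middle of the rear edge 5 to 11 before the step.
- lifter: Loose lifter, 90 g: flat steel blade 100 long (x -25 to 75), 40 wide, 2 thick; at its heel an upright black grip 36 (x) by 14 (y), up to 58 above the blade's underside, on a foot 50 by 22, 7 high. Origin: blade's underside below the grip; +x to the front edge, z up. Starts flat on the worktop at the robot's left. Take the grip from above across its 14 mm.
- lifter_tip (a point): Middle of the blade's front edge, on its underside, 75 mm ahead of the lifter's origin. A tall fixed stereo microscope stands between the lifter's place and the station (x over 450 mm, y from -120 to 210 mm): carry the lifter round on the robot's side of it.
- petri_dish: Bystander: round closed dish, 91 across, 15 high, right of the station. Origin at the centre of its underside.
- coverslip_box: Bystander: small white box 32 by 54 by 15, right of the station. Origin at the centre of its underside.
- timer: Bystander: bench timer 59 by 72 by 20, beyond the lifter at the left. Origin at the centre of its underside.
Not all that is in view belongs to the job. Several things have the shape of the lifter; the one meant has the colours described above.

How it is judged:
By the outcome, as a careful person would: the job done as asked, in the order asked, and still so for the second after the job is handed in, with the robot touching nothing.
It also fails if it takes over 67 s, if anything falls off the work surface, if the arm or the gripper's body presses on something with over 40 N, if the wrist force passes 120 N, or if a joint passes its speed limit or range.

## Robot

A 6-joint arm with a two-finger parallel gripper is mounted at the origin on a cart in front of the work surface, level with it; the furniture and walls round the work are solid. World frame = base frame: x ahead of the robot, y to its left, z up, the work surface at z = 0. Lengths are in mm, angles in degrees, forces in N, time in s.
With the tool pointing down it reaches from about 350 to 850 mm from the base axis. Payload 8.1 kg.
Tool frame: the origin (TCP) lies at the very end of the fingers, on their centre line; the grasp point (between the pads) lies 19 mm behind it (r.grasp_offset is the distance from the TCP to the grasp point, in mm); z points along the fingers, y is the line along which they close (so a half turn about z gives the same grasp; the last joint's range is limited). The gripper opens to 85 mm and grips with 20 to 120 N. Pads are 22 mm wide; open, the fingers measure 114 mm over their backs; the gripper's body (76 mm by 85 mm) begins 54 mm behind the grasp point. The pads swing forward as they close: fully open they stand 13 mm farther back than shut.
Start: joints at [-77.716, 7.471, 85.268, -0, 87.261, -4.893], TCP at [177.218, -573.235, 200.892] pointing down, gripper open.
Joint ranges: [-169.43, 169.43], [-51.17, 129.36], [1.28, 143.12], [-76.62, 256.62], [0, 156.53], [-152.29, 152.29]. Speed limits (degrees/s): [136.94, 136.94, 159.86, 180, 180, 180].

## Interface

Orientations are given as [roll, pitch, yaw] about the fixed x, y, z axes, in that order (R = Rz(yaw) Ry(pitch) Rx(roll)).
In Python, from bench import r gives the robot as it stands.
- The arm moves only by the tool carry_out, never from a script. Its argument "commands" is a list of rows, each an object with "jaw": the finger opening in m, from 0 to 0.0854; "translation": the shift along the tool's x, y, z in m, a list of three; "spin": the turn about the tool's z in rad. A call has exactly 8 rows; each row shifts and turns the commanded pose from where the row before left it, along the tool's axes as they then stand; what a row does not reach is not made up. A row lasts 1/12 s, in which the tool goes at most 41.7 mm and 7.16 degrees, less where a joint would pass 70% of its speed; a pose out of reach is approached as far as the arm can. A call is refused whole if a number of a shift passes 0.0417 or a number of a turn 0.125, either way. A call with a gripper value outside its range is refused whole. The fingers move at their own pace and stop on an object; "squeeze" is the grip in N (left out, the last holds). Time passes only in rows, so rows that do not move let the fingers close, or fill a call up. It gives the time, the measured TCP pose, the force, the opening and the grip force at its end, in the units of the state.
- r.sense(): the state, without advancing time (a new reading comes with each control period).
- r.snapshot(name): name is "side" or "top" or "wrist"; returns a dict with "pixels" (420x560x3 uint8, blue, green, red), "K" (3x3 intrinsics, pixels), "extrinsics" (4x4, takes a point from camera to world coordinates). Camera axes: x right, y down, z forward; pixel columns grow to the right and rows downward; lengths in mm; the calibration is good to about 2 mm. A picture is of the moment at which its call begins. There is no depth.
- r.hand_in(): hands the job in; it is judged then, once.
Trained networks look in a picture, given as the dict that the camera call returned (one of the last four; its "shot" number tells which), for a name from the list of things; names that differ only in an ending like _2 or _b are one class to them, and where a whole thing is asked for, a point or a joint stands for the part that bears it (a point fixed in the world has none). Each returns a list of dicts, best first, with "score" (0 to 1); they miss things now and then, are a little off and sometimes report something else, mostly with a low value. They report only what shows in the picture. A call takes as long as a camera call. They do not tell look-alikes from the thing itself.
- r.spot_in(picture, target): "xy" ([column, row] in pixels, amid what is visible of it).
- r.regions_of(picture, target): "pixels" (420x560 bool, what is visible of it) and "xy" ([column, row] in pixels, amid what is visible of it).
- r.landmark_of(picture, target): "xy" ([column, row] in pixels: a listed point, or the origin of a listed thing).
The state is a dict: "time": time; "joint_pos": joint angles; "qd": joint speeds; "joint_efforts": joint torques, N m; "tool_pos": TCP position; "tcp_rot": TCP orientation; "ft_force": force on the tool from outside, world axes, zero at the start; "wrist_torque": the same for the moment, N m; "finger_gap": finger opening in mm; "grip_force": force on a finger pad.
Only numpy, scipy, OpenCV 4.12 (cv2) and the standard library are available. Lean on these libraries where they do the work, as an engineer would, in place of code of your own. Each camera call takes 0.05 s, during which the arm holds its last target. There are 200 camera calls.

## Working session

There is one attempt and no reset: what is moved stays moved. The work goes in short steps, Python scripts to look and compute and a tool call to move; the robot and the scene stay as the last step left them, time stands still between calls to the robot, and variables do not carry over. Pictures are saved under pics/ and viewed, at most 10 in all, crops included, and the job is handed in when it is done.

Besides the shell and the picture viewer there is one more tool, called as name(argument=value, ...), one argument or row to a line, values as JSON. carry_out: Moves the arm, as the interface text tells. Its arguments: {"type":"object","properties":{"commands":{"type":"array","items":{"type":"object","properties":{"jaw":{"type":"number"},"translation":{"type":"array","items":{"type":"number"}},"spin":{"type":"number"}}}},"squeeze":{"type":"number"}},"required":["commands"]}

```bash
ls; mkdir -p pics; python3 - <<'E'
from bench import r
import cv2,numpy as np
a=r.snapshot("top");b=r.snapshot("side")
for n,p in(("top",a),("side",b)):
    cv2.imwrite(f"pics/{n}0.png",p["pixels"])
    print(n,p["K"].tolist(),np.round(p["extrinsics"],3).tolist())
    for t in("step_foot","fence_foot","holder_back","holder","lifter","lifter_tip","station"):
        print(t,[(np.round(d["xy"],1).tolist(),round(d["score"],2)) for d in r.landmark_of(p,t)[:4]])
print(r.sense())
E
```

```text
pics
top [[500.12786780841463, 0.0, 280.4625453588588], [0.0, 500.12786780841463, 212.3933915099777], [0.0, 0.0, 1.0]] [[-0.248, -0.934, 0.257, 81.006], [-0.969, 0.239, -0.064, 58.67], [-0.002, -0.265, -0.964, 1860.282], [0.0, 0.0, 0.0, 1.0]]
step_foot [([325.4, 204.9], 0.8)]
fence_foot [([328.5, 191.7], 0.64)]
holder_back [([321.1, 217.6], 0.8)]
holder [([319.2, 215.6], 0.77), ([322.8, 205.2], 0.33)]
lifter [([172.2, 278.8], 0.77), ([200.4, 257.6], 0.69), ([144.4, 240.9], 0.64)]
lifter_tip [([153.5, 271.7], 0.85), ([191.3, 242.5], 0.72), ([166.2, 232.3], 0.71)]
station [([322.8, 206.3], 0.91), ([172.8, 203.8], 0.32)]
side [[390.41370857168357, 0.0, 281.41425594496195], [0.0, 390.41370857168357, 208.98505401416722], [0.0, 0.0, 1.0]] [[0.998, 0.053, -0.033, 598.941], [0.058, -0.605, 0.794, -913.771], [0.022, -0.795, -0.607, 742.818], [0.0, 0.0, 0.0, 1.0]]
step_foot [([271.5, 276.0], 0.76)]
fence_foot [([299.4, 282.7], 0.89)]
holder_back [([263.1, 264.1], 0.66), ([298.3, 284.8], 0.4), ([261.8, 171.8], 0.29)]
holder [([259.5, 266.7], 0.64)]
lifter [([293.2, 148.8], 0.58), ([261.3, 172.2], 0.54), ([252.7, 154.0], 0.52)]
lifter_tip [([304.5, 157.9], 0.62), ([266.7, 149.2], 0.6)]
station [([271.9, 274.9], 0.95)]
{'time': 0.8, 'joint_pos': array([-7.77170035e+01,  7.47026016e+00,  8.52681992e+01,  8.59893496e-04,
        8.72624188e+01, -4.89275474e+00]), 'qd': array([ 0.01846592, -0.04355974,  0.04549202, -0.03619298, -0.10714693,
       -0.02166772]), 'joint_efforts': array([ 1.99538736e-03, -5.69251978e+01, -5.00834227e+01,  4.41717327e-05,
        1.07218937e-03, -1.78013312e-05]), 'tool_pos': array([ 177.21129626, -573.22808293,  200.89784369]), 'tcp_rot': array([-1.79999198e+02, -9.30687216e-04,  1.71757101e+01]), 'ft_force': array([-0.01693528, -0.27405373,  0.76807324]), 'wrist_torque': array([0.03182661, 0.02950799, 0.00015169]), 'grip_force': 0.0, 'finger_gap': 85.48315139270879}
```

```bash
cat > h.py <<'E'
import numpy as np,cv2
def ray(p,uv):
    E=np.array(p["extrinsics"]);d=E[:3,:3]@np.linalg.inv(p["K"])@np.array([uv[0],uv[1],1.]);return E[:3,3],d
def at(p,uv,z):
    o,d=ray(p,uv);return o+d*(z-o[2])/d[2]
def proj(p,X):
    E=np.array(p["extrinsics"]);c=E[:3,:3].T@(np.array(X,float)-E[:3,3]);q=np.array(p["K"])@c;return q[:2]/q[2]
def show(n,p,box=None,s=1):
    im=p["pixels"]
    if box: im=im[box[1]:box[3],box[0]:box[2]]
    cv2.imwrite(f"pics/{n}.png",cv2.resize(im,None,fx=s,fy=s,interpolation=cv2.INTER_CUBIC))
E
python3 - <<'E'
import cv2,numpy as np
a=cv2.imread("pics/top0.png")[150:350,100:400];b=cv2.imread("pics/side0.png")[100:330,150:450]
f=lambda i,s:cv2.resize(i,None,fx=s,fy=s,interpolation=cv2.INTER_CUBIC)
a=f(a,1.33);b=f(b,1.33)
a=cv2.resize(a,(399,266));b=cv2.resize(b,(399,306))
cv2.imwrite("pics/v1.png",f(cv2.imread("pics/top0.png")[140:340,110:370],3))
cv2.imwrite("pics/v2.png",f(cv2.imread("pics/side0.png")[110:310,190:450],3))
E
```

```text
(no output)
```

View pics/v1.png

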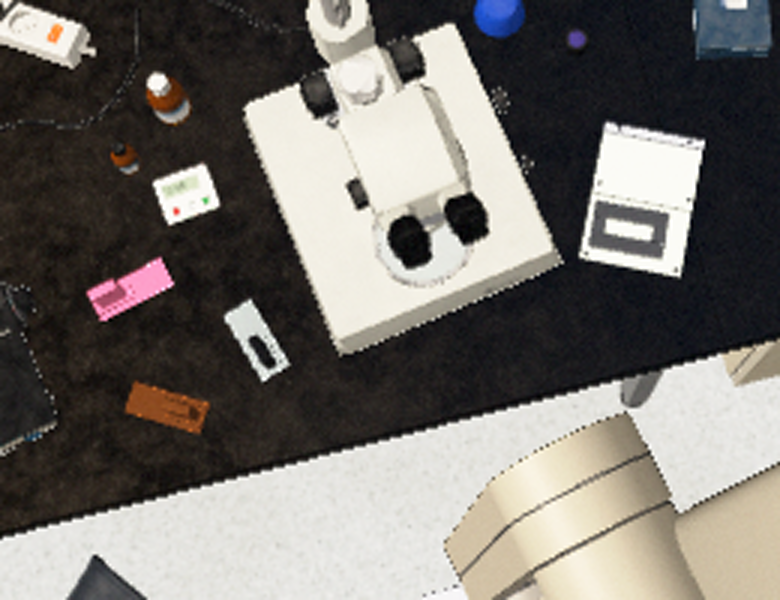

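View pics/v2.png

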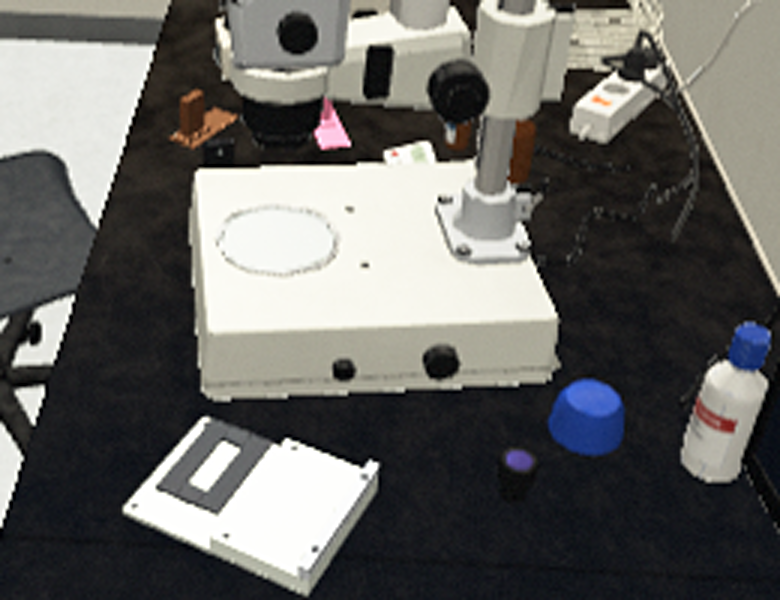

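The lifter (steel blade, black grip) is in the top view with its origin at px (200,258) and its tip at px (191,242), pointing away from the robot. The pink and orange ones are decoys. The station is at px (323,206), with the holder in its bay nearest the robot.

```bash
python3 - <<'E'
from bench import r
from h import *
a=r.snapshot("top");b=r.snapshot("side")
L=at(a,(200.4,257.6),0);T=at(a,(191.3,242.5),0)
print("lifter",L,T,np.linalg.norm(T-L),np.degrees(np.arctan2(*(T-L)[1::-1])))
for n,p in(("top",a),("side",b)):
    for t,z in(("step_foot",6),("fence_foot",20),("holder_back",17),("station",0)):
        d=r.landmark_of(p,t)[0];print(n,t,at(p,d["xy"],z).round(1))
    # station region
    m=r.regions_of(p,"station")[0]["pixels"].astype(np.uint8)
    h=r.regions_of(p,"holder")[0]["pixels"].astype(np.uint8)
    for m,z in((m,10),(h,17)):
        c=max(cv2.findContours(m,0,2)[0],key=cv2.contourArea)[:,0]
        W=np.array([at(p,q,z)[:2] for q in c],np.float32);print(cv2.minAreaRect(W))
E
```

```text
lifter [480.94619361 270.54059716   0.        ] [546.32084338 292.02638033   0.        ] 68.81485095138869 18.19342873107637
top step_foot [ 559.5 -238.5    6. ]
top fence_foot [ 623.5 -258.1   20. ]
top holder_back [ 521.9 -209.2   17. ]
top station [ 548.6 -220.3    0. ]
((556.9702758789062, -232.17459106445312), (131.40589904785156, 189.71630859375), 64.2489013671875)
((521.3135375976562, -205.2073211669922), (98.48902893066406, 66.21300506591797), 68.20377349853516)
side step_foot [ 557.2 -226.3    6. ]Traceback (most recent call last):
  File "<stdin>", line 8, in <module>
IndexError: list index out of range
```

```bash
cat >> h.py <<'E'
def rows(s,x,y,z,yaw=None):
    """tool-frame total shift (mm) in present axes, and spin (rad) to reach target"""
    p=s["tool_pos"];a=np.radians(s["tcp_rot"][2]);d=np.array([x,y,z])-p
    t=np.array([d[0]*np.cos(a)+d[1]*np.sin(a),d[0]*np.sin(a)-d[1]*np.cos(a),-d[2]])
    sp=0 if yaw is None else -((yaw-s["tcp_rot"][2]+180)%360-180)
    print("shift mm",t.round(1),"spin deg",round(sp,2),"rad",round(np.radians(sp),4),"rows>=",round(np.abs(t).max()/41.7,1),round(abs(sp)/7.16,1))
E
python3 - <<'E'
from bench import r
from h import *
w=r.snapshot("wrist");s=r.sense()
E=np.array(w["extrinsics"]);print(w["K"][0],E.round(3).tolist(),s["tool_pos"])
rows(s,420,-190,330,-25)
rows(s,420,-190,330)
b=r.snapshot("side")
for t,z in(("step_foot",6),("fence_foot",20),("holder_back",17),("station",0)):
    for d in r.landmark_of(b,t)[:1]:print(t,at(b,d["xy"],z).round(1))
t=r.snapshot("top");print(at(t,(110+560/3,140+262/3),60))
E
```

```text
[301.04413438   0.         276.66027845] [[0.295, -0.911, -0.289, 249.787], [-0.956, -0.281, -0.089, -549.865], [0.0, 0.302, -0.953, 373.716], [0.0, 0.0, 0.0, 1.0]] [ 177.21880223 -573.24478012  200.89887846]
shift mm [ 345.1 -294.4 -129.1] spin deg 42.18 rad 0.7361 rows>= 8.3 5.9
shift mm [ 345.1 -294.4 -129.1] spin deg 0 rad 0.0 rows>= 8.3 0.0
step_foot [ 554.6 -228.2    6. ]
fence_foot [ 616.  -267.4   20. ]
holder_back [ 519.3 -201.1   17. ]
station [ 557.9 -224.1    0. ]
[ 490.67878035 -105.11138915   60.        ]
```

carry_out(
  commands=[
    {"translation": [0.0278, -0.0155, 0.004], "spin": 0, "jaw": 0.085},
    {"translation": [0.0278, -0.0155, 0.004], "spin": 0, "jaw": 0.085},
    {"translation": [0.0278, -0.0155, 0.004], "spin": 0, "jaw": 0.085},
    {"translation": [0.0278, -0.0155, 0.004], "spin": 0, "jaw": 0.085},
    {"translation": [0.0278, -0.0155, 0.004], "spin": 0, "jaw": 0.085},
    {"translation": [0.0278, -0.0155, 0.004], "spin": 0, "jaw": 0.085},
    {"translation": [0.0278, -0.0155, 0.004], "spin": 0, "jaw": 0.085},
    {"translation": [0.0278, -0.0155, 0.004], "spin": 0, "jaw": 0.085},
  ],
)

```text
time: 2.32
tool_pos: [353.9, -387.9, 168.9]
tcp_rot: [180.0, -0.0, 17.2]
ft_force: [-0.5, -1.0, -0.3]
finger_gap: 84.9
grip_force: 0.0
```

carry_out(
  commands=[
    {"translation": [0.0278, -0.0155, 0.004], "spin": 0, "jaw": 0.085},
    {"translation": [0.0278, -0.0155, 0.004], "spin": 0, "jaw": 0.085},
    {"translation": [0.0278, -0.0155, 0.004], "spin": 0, "jaw": 0.085},
    {"translation": [0.0278, -0.0155, 0.004], "spin": 0, "jaw": 0.085},
    {"translation": [0.0278, -0.0155, 0.004], "spin": 0, "jaw": 0.085},
    {"translation": [0.0278, -0.0155, 0.004], "spin": 0, "jaw": 0.085},
    {"translation": [0, 0, 0], "spin": 0, "jaw": 0.085},
    {"translation": [0, 0, 0], "spin": 0, "jaw": 0.085},
  ],
)

```text
time: 2.98
tool_pos: [485.6, -249.5, 144.5]
tcp_rot: [-180.0, 0.0, 17.4]
ft_force: [0.0, 0.2, 0.1]
finger_gap: 84.7
grip_force: 0.0
```

```bash
python3 - <<'E'
from bench import r
from h import *
w=r.snapshot("wrist");show("w1",w,None,1.4);np.savez("w1.npz",**{k:np.array(v) for k,v in w.items()})
for t,z in(("step_foot",6),("fence_foot",20),("holder_back",17),("holder",6),("station",0)):
    for d in r.landmark_of(w,t)[:2]:print(t,d["xy"],d["score"],at(w,d["xy"],z).round(1))
print(r.sense()["tool_pos"])
for t,z in(("station",10),("holder",17)):
    m=r.regions_of(w,t)[0]["pixels"].astype(np.uint8)
    c=max(cv2.findContours(m,0,2)[0],key=cv2.contourArea)[:,0]
    W=np.array([at(w,q,z)[:2] for q in c],np.float32);print(cv2.minAreaRect(W))
E
```

```text
step_foot [275.8, 116.5] 0.85 [ 553.4 -226.5    6. ]
fence_foot [335.7, 45.6] 0.75 [ 626.9 -259.3   20. ]
holder_back [241.6, 143.6] 0.71 [ 519.3 -202.1   17. ]
holder [240.7, 143.6] 0.63 [ 517.6 -200.3    6. ]
station [273.7, 120.1] 0.62 [ 549.4 -225.6    0. ]
[ 484.43327599 -252.00878352  145.13500888]
((557.4862060546875, -229.14773559570312), (137.22056579589844, 182.73593139648438), 63.78900146484375)
((520.5606079101562, -199.7361297607422), (96.70195007324219, 63.392879486083984), 65.02155303955078)
```

View pics/w1.png

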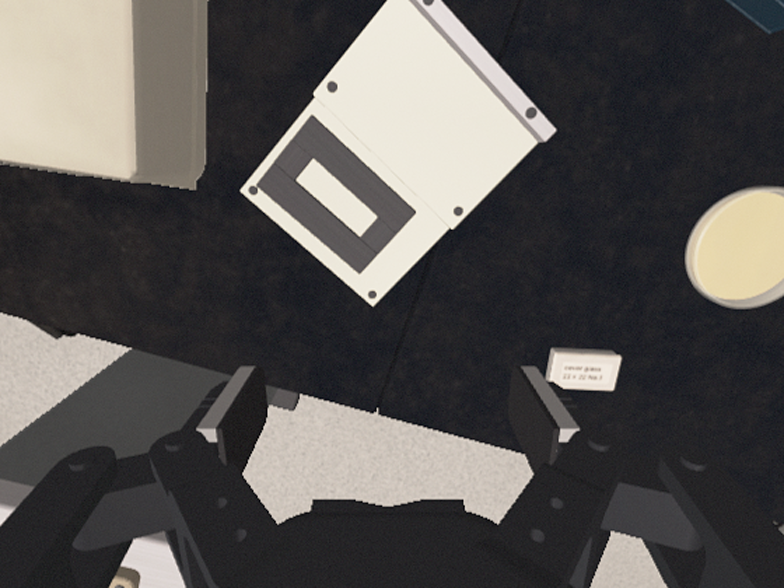

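Station front corners are at view px (241,190) and (373,305), the step-top ends at (315,95) and (452,230), and the holder corners at (312,115), (415,212), (360,273) and (258,184). I'll fit poses from these.

```bash
python3 - <<'E'
from h import *
from scipy.optimize import least_squares
w=dict(np.load("w1.npz"));g=cv2.cvtColor(w["pixels"],cv2.COLOR_BGR2GRAY)
def sub(pts):
    p=np.array(pts,np.float32)/1.4
    return cv2.cornerSubPix(g,p.reshape(-1,1,2).copy(),(4,4),(-1,-1),(3,30,.01))[:,0],p
S,p=sub([(241,190),(373,305),(315,95),(452,230)]);print(np.abs(S-p).max(1))
H,p=sub([(312,115),(415,212),(360,273),(258,184)]);print(np.abs(H-p).max(1))
# station local coords
Q=np.array([[-85,65,6],[-85,-65,6],[0,65,20],[0,-65,20]],float)
def T(q,L):
    c,s=np.cos(q[2]),np.sin(q[2]);return np.c_[q[0]+c*L[:,0]-s*L[:,1],q[1]+s*L[:,0]+c*L[:,1],L[:,2]]
def fit(L,P):
    f=lambda q:np.ravel([proj(w,X)-u for X,u in zip(T(q,L),P)])
    o=least_squares(f,[555,-228,-.45],x_scale=[1,1,.01]);print(o.x[:2].round(1),np.degrees(o.x[2]).round(2),o.fun.round(1));return o.x
s=fit(Q,S)
h=fit(np.array([[31,48,17],[31,-48,17],[-31,-48,17],[-31,48,17]],float),H)
d=h[:2]-s[:2];c,n=np.cos(s[2]),np.sin(s[2])
print("holder in station",c*d[0]+n*d[1],-n*d[0]+c*d[1],np.degrees(h[2]-s[2]))
E
```

```text
[1.6345978 0.9035034 1.2868195 1.3867493]
[0.         0.66430664 0.7312317  1.9047852 ]
[ 552.  -226.3] -25.7 [ 0.1  0.5 -0.2  0.2 -1.4 -1.7  1.5  1.6]
[ 520.4 -200.6] -24.84 [-0.5 -1.   0.7  0.4  0.2  1.  -0.4 -0. ]
holder in station -39.56223989683912 9.478907583587938 0.8597537186461557
```

carry_out(
  commands=[
    {"translation": [-0.0258, -0.0178, 0], "spin": 0, "jaw": 0.085},
    {"translation": [-0.0258, -0.0178, 0], "spin": 0, "jaw": 0.085},
    {"translation": [-0.0258, -0.0178, 0], "spin": 0, "jaw": 0.085},
    {"translation": [-0.0258, -0.0178, 0], "spin": 0, "jaw": 0.085},
    {"translation": [0, 0, 0], "spin": -0.12, "jaw": 0.085},
    {"translation": [0, 0, 0], "spin": -0.12, "jaw": 0.085},
    {"translation": [0, 0, 0], "spin": -0.12, "jaw": 0.085},
    {"translation": [0, 0, 0], "spin": -0.12, "jaw": 0.085},
  ],
)

```text
time: 4.05
tool_pos: [365.1, -213.8, 145.2]
tcp_rot: [179.9, -0.0, 45.0]
ft_force: [0.9, -0.6, -0.4]
finger_gap: 85.0
grip_force: 0.0
```

carry_out(
  commands=[
    {"translation": [0, 0, 0], "spin": -0.12, "jaw": 0.085},
    {"translation": [0, 0, 0], "spin": -0.12, "jaw": 0.085},
    {"translation": [0, 0, 0], "spin": -0.12, "jaw": 0.085},
    {"translation": [0, 0, 0], "spin": -0.12, "jaw": 0.085},
    {"translation": [0, 0, 0], "spin": -0.12, "jaw": 0.085},
    {"translation": [0.0384, -0.0073, 0], "spin": 0, "jaw": 0.085},
    {"translation": [0.0384, -0.0073, 0], "spin": 0, "jaw": 0.085},
    {"translation": [0.0384, -0.0073, 0], "spin": 0, "jaw": 0.085},
  ],
)

```text
time: 4.72
tool_pos: [365.2, -95.7, 145.0]
tcp_rot: [180.0, -0.0, 78.9]
ft_force: [0.8, 0.6, 0.1]
finger_gap: 85.1
grip_force: 0.0
```

carry_out(
  commands=[
    {"translation": [0.0384, -0.0073, 0], "spin": 0, "jaw": 0.085},
    {"translation": [0.0384, -0.0073, 0], "spin": 0, "jaw": 0.085},
    {"translation": [0.0384, -0.0073, 0], "spin": 0, "jaw": 0.085},
    {"translation": [0.0384, -0.0073, 0], "spin": 0, "jaw": 0.085},
    {"translation": [0.0384, -0.0073, 0], "spin": 0, "jaw": 0.085},
    {"translation": [0.0384, -0.0073, 0], "spin": 0, "jaw": 0.085},
    {"translation": [0.0384, -0.0073, 0], "spin": 0, "jaw": 0.085},
    {"translation": [0.0384, -0.0073, 0], "spin": 0, "jaw": 0.085},
  ],
)

```text
time: 5.38
tool_pos: [366.5, 218.4, 145.3]
tcp_rot: [179.9, -0.0, 79.0]
ft_force: [1.3, 1.5, 0.1]
finger_gap: 85.2
grip_force: 0.0
```

carry_out(
  commands=[
    {"translation": [0.018, 0.0145, 0], "spin": 0, "jaw": 0.085},
    {"translation": [0.018, 0.0145, 0], "spin": 0, "jaw": 0.085},
    {"translation": [0, 0, 0], "spin": 0.119, "jaw": 0.085},
    {"translation": [0, 0, 0], "spin": 0.119, "jaw": 0.085},
    {"translation": [0, 0, 0], "spin": 0.119, "jaw": 0.085},
    {"translation": [0, 0, 0], "spin": 0.119, "jaw": 0.085},
    {"translation": [0, 0, 0], "spin": 0.119, "jaw": 0.085},
    {"translation": [0, 0, 0], "spin": 0.119, "jaw": 0.085},
  ],
)

```text
time: 6.05
tool_pos: [402.2, 246.0, 145.0]
tcp_rot: [180.0, -0.0, 37.8]
ft_force: [0.1, -0.7, 0.1]
finger_gap: 85.2
grip_force: 0.0
```

carry_out(
  commands=[
    {"translation": [0, 0, 0.005], "spin": 0.119, "jaw": 0.085},
    {"translation": [0, 0, 0.005], "spin": 0.119, "jaw": 0.085},
    {"translation": [0, 0, 0.005], "spin": 0.119, "jaw": 0.085},
    {"translation": [0, 0, 0.005], "spin": 0, "jaw": 0.085},
    {"translation": [0, 0, 0.005], "spin": 0, "jaw": 0.085},
    {"translation": [0, 0, 0], "spin": 0, "jaw": 0.085},
    {"translation": [0, 0, 0], "spin": 0, "jaw": 0.085},
    {"translation": [0, 0, 0], "spin": 0, "jaw": 0.085},
  ],
)

```text
time: 6.72
tool_pos: [402.1, 246.4, 120.1]
tcp_rot: [-180.0, -0.0, 17.8]
ft_force: [-1.0, -0.2, -0.2]
finger_gap: 84.8
grip_force: 0.0
```

```bash
python3 - <<'E'
from bench import r
from h import *
w=r.snapshot("wrist");show("w2",w,None,1.4);np.savez("w2.npz",**{k:np.array(v) for k,v in w.items()})
for t,z in(("lifter",0),("lifter_tip",0)):
    for d in r.landmark_of(w,t)[:3]:print(t,d["xy"],d["score"],at(w,d["xy"],z).round(1))
for d in r.regions_of(w,"lifter")[:3]:
    m=d["pixels"].astype(np.uint8);print(d["xy"],m.sum())
    c=max(cv2.findContours(m,0,2)[0],key=cv2.contourArea)[:,0]
    W=np.array([at(w,q,2)[:2] for q in c],np.float32);print(cv2.minAreaRect(W))
E
```

```text
lifter [138.7, 114.1] 0.78 [433.3 391.9   0. ]
lifter [264.1, 102.7] 0.59 [478.5 283.8   0. ]
lifter_tip [71.8, 47.4] 0.85 [470.8 457.2   0. ]
lifter_tip [266.2, 12.7] 0.71 [547.9 303.3   0. ]
[263.6, 70.3] 5390
((501.19732666015625, 289.4243469238281), (99.15662384033203, 39.891258239746094), 18.21379852294922)
[111.2, 94.3] 5802
((441.36004638671875, 416.9919738769531), (100.05467987060547, 51.54906463623047), 59.07816696166992)
```

View pics/w2.png

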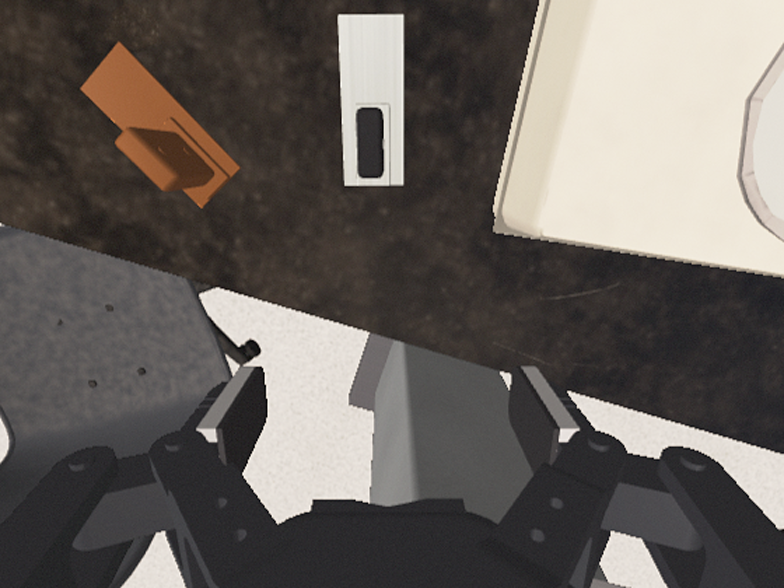

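The lifter is at view px (370,143) and points straight ahead in tool x. The orange one on its left is a decoy. Next I grasp the grip.

carry_out(
  commands=[
    {"translation": [0.0276, -0.0036, 0], "spin": -0.002, "jaw": 0.085},
    {"translation": [0.0276, -0.0036, 0], "spin": -0.002, "jaw": 0.085},
    {"translation": [0.0276, -0.0036, 0], "spin": -0.003, "jaw": 0.085},
    {"translation": [0, 0, 0.02], "spin": 0, "jaw": 0.085},
    {"translation": [0, 0, 0.02], "spin": 0, "jaw": 0.085},
    {"translation": [0, 0, 0.02], "spin": 0, "jaw": 0.085},
    {"translation": [0, 0, 0.02], "spin": 0, "jaw": 0.085},
    {"translation": [0, 0, 0.02], "spin": 0, "jaw": 0.085},
  ],
)

```text
time: 7.58
tool_pos: [477.7, 282.1, 19.1]
tcp_rot: [-180.0, -0.0, 18.1]
ft_force: [-0.0, -0.4, -0.1]
finger_gap: 85.0
grip_force: 0.0
```

carry_out(
  commands=[
    {"translation": [0, 0, 0.002], "spin": 0, "jaw": 0.02},
    {"translation": [0, 0, 0], "spin": 0, "jaw": 0.02},
    {"translation": [0, 0, 0], "spin": 0, "jaw": 0.005},
    {"translation": [0, 0, 0], "spin": 0, "jaw": 0.005},
    {"translation": [0, 0, 0], "spin": 0, "jaw": 0.005},
    {"translation": [0, 0, 0], "spin": 0, "jaw": 0.005},
    {"translation": [0, 0, 0], "spin": 0, "jaw": 0.005},
    {"translation": [0, 0, 0], "spin": 0, "jaw": 0.005},
  ],
  squeeze=100,
)

```text
time: 8.25
tool_pos: [478.7, 282.2, 19.7]
tcp_rot: [180.0, -0.1, 18.1]
ft_force: [0.3, -2.2, 6.0]
finger_gap: 10.4
grip_force: 98.3
```

```bash
python3 - <<'E'
from bench import r
from h import *
s=r.sense();print({k:np.round(s[k],2) for k in("time","tool_pos","tcp_rot","ft_force","finger_gap","grip_force")})
w=r.snapshot("wrist")
for t,z in(("lifter",0),("lifter_tip",0)):
    for d in r.landmark_of(w,t)[:3]:print(t,d["xy"],d["score"],at(w,d["xy"],z).round(1))
for d in r.regions_of(w,"lifter")[:2]:
    m=d["pixels"].astype(np.uint8)
    c=max(cv2.findContours(m,0,2)[0],key=cv2.contourArea)[:,0]
    W=np.array([at(w,q,2)[:2] for q in c],np.float32);print(cv2.minAreaRect(W))
show("w3",w,None,1.4)
E
```

```text
{'time': np.float64(8.25), 'tool_pos': array([478.7 , 282.18,  19.66]), 'tcp_rot': array([ 1.7999e+02, -1.4000e-01,  1.8090e+01]), 'ft_force': array([ 0.29, -2.24,  6.03]), 'finger_gap': np.float64(10.36), 'grip_force': np.float64(98.28)}
lifter [276.8, 228.0] 0.89 [478.7 283.    0. ]
lifter [106.3, 241.1] 0.78 [432.6 392.7   0. ]
lifter_tip [10.8, 156.3] 0.86 [472.7 459.2   0. ]
lifter_tip [277.5, 117.7] 0.71 [547.7 305.1   0. ]
((425.703369140625, 426.2395324707031), (99.80086517333984, 88.54011535644531), 59.562774658203125)
((486.77496337890625, 284.64654541015625), (131.80740356445312, 40.51401138305664), 18.670408248901367)
```

View pics/w3.png

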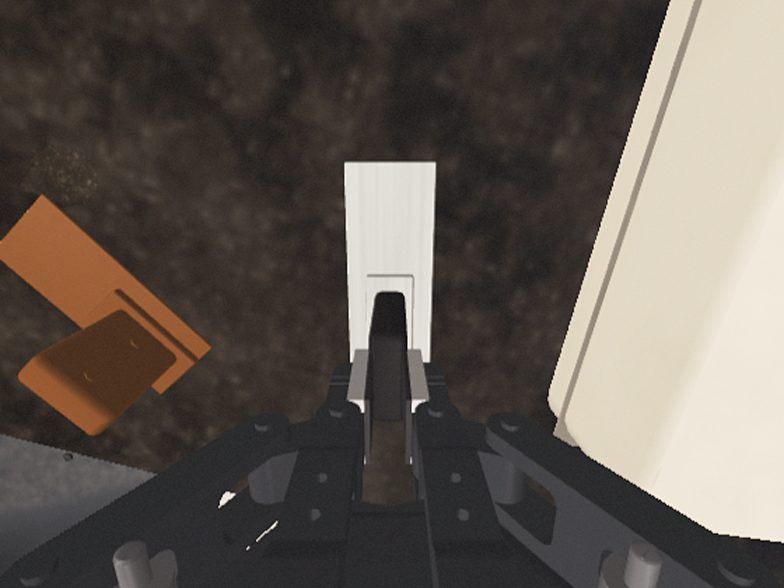

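carry_out(
  commands=[
    {"translation": [0, 0, -0.005], "spin": 0, "jaw": 0.005},
    {"translation": [0, 0, -0.015], "spin": 0, "jaw": 0.005},
    {"translation": [0, 0, -0.02], "spin": 0, "jaw": 0.005},
    {"translation": [0, 0, -0.02], "spin": 0, "jaw": 0.005},
    {"translation": [0, 0, -0.02], "spin": 0, "jaw": 0.005},
    {"translation": [0, 0, -0.02], "spin": 0, "jaw": 0.005},
    {"translation": [-0.024, 0.003, 0], "spin": 0, "jaw": 0.005},
    {"translation": [-0.03, 0.0035, 0], "spin": 0, "jaw": 0.005},
  ],
)

```text
time: 9.12
tool_pos: [430.2, 259.9, 120.6]
tcp_rot: [-180.0, -0.3, 18.1]
ft_force: [-1.0, 0.4, -0.4]
finger_gap: 10.5
grip_force: 98.2
```

carry_out(
  commands=[
    {"translation": [-0.029, 0.0035, 0], "spin": 0, "jaw": 0.005},
    {"translation": [0, 0, 0], "spin": -0.12, "jaw": 0.005},
    {"translation": [0, 0, 0], "spin": -0.12, "jaw": 0.005},
    {"translation": [0, 0, 0], "spin": -0.12, "jaw": 0.005},
    {"translation": [0, 0, 0], "spin": -0.12, "jaw": 0.005},
    {"translation": [0, 0, 0], "spin": -0.12, "jaw": 0.005},
    {"translation": [0, 0, 0], "spin": -0.12, "jaw": 0.005},
    {"translation": [0, 0, 0], "spin": -0.12, "jaw": 0.005},
  ],
)

```text
time: 9.78
tool_pos: [401.7, 246.8, 118.4]
tcp_rot: [180.0, -0.0, 66.6]
ft_force: [0.5, -0.7, -0.7]
finger_gap: 10.5
grip_force: 98.2
```

carry_out(
  commands=[
    {"translation": [0, 0, 0], "spin": -0.12, "jaw": 0.005},
    {"translation": [0, 0, 0], "spin": -0.105, "jaw": 0.005},
    {"translation": [-0.018, -0.0145, 0], "spin": 0, "jaw": 0.005},
    {"translation": [-0.018, -0.0145, 0], "spin": 0, "jaw": 0.005},
    {"translation": [-0.025, 0.005, 0], "spin": 0, "jaw": 0.005},
    {"translation": [-0.038, 0.0073, 0], "spin": 0, "jaw": 0.005},
    {"translation": [-0.038, 0.0073, 0], "spin": 0, "jaw": 0.005},
    {"translation": [-0.038, 0.0073, 0], "spin": 0, "jaw": 0.005},
  ],
)

```text
time: 10.45
tool_pos: [366.3, 74.2, 118.5]
tcp_rot: [179.9, -0.0, 79.2]
ft_force: [1.4, 0.2, -0.8]
finger_gap: 10.7
grip_force: 98.3
```

carry_out(
  commands=[
    {"translation": [-0.0355, 0.0068, 0], "spin": 0, "jaw": 0.005},
    {"translation": [-0.0355, 0.0068, 0], "spin": 0, "jaw": 0.005},
    {"translation": [-0.0355, 0.0068, 0], "spin": 0, "jaw": 0.005},
    {"translation": [-0.0355, 0.0068, 0], "spin": 0, "jaw": 0.005},
    {"translation": [-0.0355, 0.0068, 0], "spin": 0, "jaw": 0.005},
    {"translation": [-0.0355, 0.0068, 0], "spin": 0, "jaw": 0.005},
    {"translation": [-0.0355, 0.0068, 0], "spin": 0, "jaw": 0.005},
    {"translation": [-0.028, 0.005, 0], "spin": 0, "jaw": 0.005},
  ],
)

```text
time: 11.12
tool_pos: [365.8, -209.0, 118.6]
tcp_rot: [179.9, 0.1, 79.0]
ft_force: [1.5, 0.3, -0.9]
finger_gap: 10.4
grip_force: 98.3
```

carry_out(
  commands=[
    {"translation": [0, 0, 0], "spin": 0.12, "jaw": 0.005},
    {"translation": [0, 0, 0], "spin": 0.12, "jaw": 0.005},
    {"translation": [0, 0, 0], "spin": 0.12, "jaw": 0.005},
    {"translation": [0, 0, 0], "spin": 0.12, "jaw": 0.005},
    {"translation": [0, 0, 0], "spin": 0.12, "jaw": 0.005},
    {"translation": [0, 0, 0], "spin": 0.12, "jaw": 0.005},
    {"translation": [0, 0, 0], "spin": 0.12, "jaw": 0.005},
    {"translation": [0, 0, 0], "spin": 0.12, "jaw": 0.005},
  ],
)

```text
time: 11.78
tool_pos: [366.1, -206.2, 118.4]
tcp_rot: [180.0, -0.0, 23.8]
ft_force: [-0.3, -0.2, -1.2]
finger_gap: 10.4
grip_force: 98.3
```

carry_out(
  commands=[
    {"translation": [0, 0, 0], "spin": 0.12, "jaw": 0.005},
    {"translation": [0, 0, 0], "spin": 0.12, "jaw": 0.005},
    {"translation": [0, 0, 0], "spin": 0.12, "jaw": 0.005},
    {"translation": [0, 0, 0], "spin": 0.12, "jaw": 0.005},
    {"translation": [0, 0, 0], "spin": 0.12, "jaw": 0.005},
    {"translation": [0, 0, 0], "spin": 0.12, "jaw": 0.005},
    {"translation": [0, 0, 0], "spin": 0.12, "jaw": 0.005},
    {"translation": [0, 0, 0], "spin": 0.02, "jaw": 0.005},
  ],
)

```text
time: 12.45
tool_pos: [366.1, -206.2, 118.4]
tcp_rot: [180.0, -0.0, -25.5]
ft_force: [-0.2, -0.4, -1.7]
finger_gap: 10.4
grip_force: 98.3
```

```bash
python3 - <<'E'
from bench import r
from h import *
s=r.sense();print(s["time"],s["tool_pos"],s["tcp_rot"])
w=r.snapshot("wrist");np.savez("w4.npz",**{k:np.array(v) for k,v in w.items()})
z0=s["tool_pos"][2]-19.7
for t,z in(("lifter",z0),("lifter_tip",z0),("step_foot",6),("fence_foot",20),("holder_back",17)):
    for d in r.landmark_of(w,t)[:1]:print(t,d["xy"],d["score"],at(w,d["xy"],z).round(1))
show("w4",w,None,1.4)
rows(s,401.5,-145.2,27.7,-25)
E
```

```text
12.45 [ 366.14829229 -206.22443887  118.37285157] [ 1.79997761e+02 -3.53105204e-02 -2.54968789e+01]
lifter [279.3, 227.6] 0.75 [ 365.5 -208.    98.7]
lifter_tip [280.2, 117.6] 0.65 [ 430.6 -239.5   98.7]
holder_back [188.1, 34.9] 0.78 [ 519.  -199.9   17. ]
shift mm [  5.6 -70.3  90.7] spin deg -0.5 rad -0.0087 rows>= 2.2 0.1
```

View pics/w4.png

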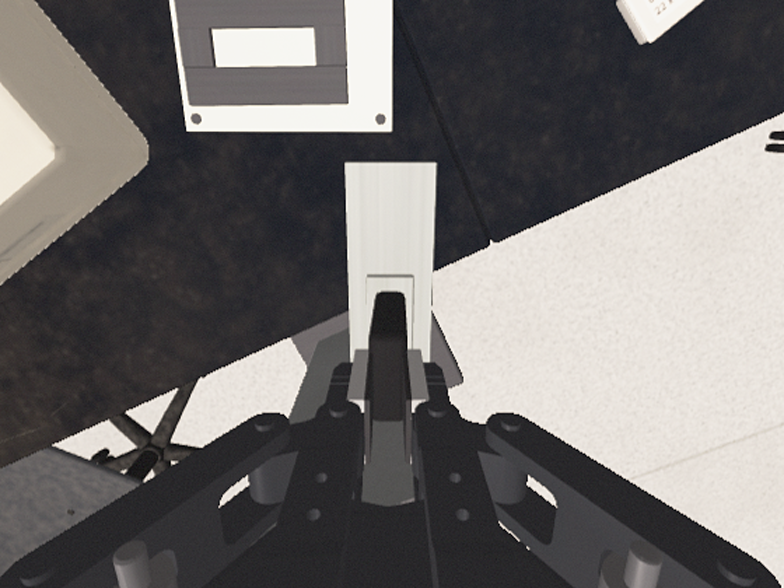

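```bash
python3 - <<'E'
from h import *
w=dict(np.load("w4.npz"))
P=lambda u,v,z:at(w,(u/1.4,v/1.4),z)
A,B=P(187.5,131.5,6),P(392.5,131.5,6);c=(A+B)/2;d=B-A
yaw=np.arctan2(d[0],-d[1]);yaw=np.degrees(np.arctan2(d[1],d[0]))+90
print("bay corners",A,B,np.linalg.norm(d),yaw)
y=np.radians(yaw);f=np.array([np.cos(y),np.sin(y)]);l=np.array([-f[1],f[0]])
st=c[:2]+85*f;print("station",st)
C=P(347.5,102.5,17);R=P(250,104,17);d2=C-R;print("holder front corner",C,"loc",(C[:2]-st)@f,(C[:2]-st)@l, np.degrees(np.arctan2(d2[1],d2[0]))+90)
W=[P(u,v,12) for u,v in((211,67),(317,67),(210,28),(315.5,27))]
m=np.mean(W,0);print("window ctr",m,(m[:2]-st)@f,(m[:2]-st)@l)
t=P(390.5,162,98.7);print("tip",t,(t[:2]-[366.15,-206.22])@[np.cos(np.radians(-25.5)),np.sin(np.radians(-25.5))],(t[:2]-[366.15,-206.22])@[np.sin(np.radians(25.5)),np.cos(np.radians(25.5))])
E
```

```text
bay corners [ 502.85715187 -131.15010092    6.        ] [ 446.84599538 -248.50337091    6.        ] 130.0347631535112 -25.514523074681932
station [ 551.56204479 -226.43962455]
holder front corner [ 472.67509049 -230.78418412   17.        ] loc -69.3222183182231 -37.900617454899944 -24.70264219862628
window ctr [ 521.14378221 -199.576902     12.        ] -39.02260145193721 11.1406075673452
tip [ 431.92647322 -239.23202224   98.7       ] 73.580918683819 -1.478663850423711
```

carry_out(
  commands=[
    {"translation": [0.004, -0.0245, 0], "spin": 0, "jaw": 0.005},
    {"translation": [0.004, -0.0245, 0], "spin": 0, "jaw": 0.005},
    {"translation": [0.0045, -0.0245, 0], "spin": 0, "jaw": 0.005},
    {"translation": [0, 0, 0.02], "spin": 0, "jaw": 0.005},
    {"translation": [0, 0, 0.02], "spin": 0, "jaw": 0.005},
    {"translation": [0, 0, 0.02], "spin": 0, "jaw": 0.005},
    {"translation": [0, 0, 0.02], "spin": 0, "jaw": 0.005},
    {"translation": [0, 0, 0.0105], "spin": 0, "jaw": 0.005},
  ],
)

```text
time: 13.42
tool_pos: [407.2, -144.2, 25.0]
tcp_rot: [-180.0, 0.2, -25.1]
ft_force: [-0.4, 0.8, -1.8]
finger_gap: 10.7
grip_force: 98.4
```

```bash
cat >> h.py <<'E'
ST=np.array([551.6,-226.4]);F=np.array([.9026,-.4305]);LF=np.array([.4305,.9026])
def stn(p): d=np.array(p)[:2]-ST;return np.round([d@F,d@LF],1)
E
python3 - <<'E'
from bench import r
from h import *
w=r.snapshot("wrist");s=r.sense();np.savez("w5.npz",**{k:np.array(v) for k,v in w.items()})
print(s["time"],s["tool_pos"],s["tcp_rot"],stn(s["tool_pos"]),s["ft_force"])
for t,z in(("lifter_tip",8),("holder_back",17),("step_foot",6),("fence_foot",20)):
    for d in r.landmark_of(w,t)[:1]:X=at(w,d["xy"],z);print(t,d["xy"],d["score"],X.round(1),stn(X))
b=r.snapshot("side")
a=cv2.resize(w["pixels"][0:280],None,fx=1.4,fy=1.4,interpolation=cv2.INTER_CUBIC)
cv2.imwrite("pics/w5.png",a)
E
```

```text
13.4667 [ 406.24313201 -143.76607853   23.75413274] [-179.9932644     0.29757476  -25.09032612] [-166.8   12. ] [-1.47823174  0.79655149 -2.45515807]
lifter_tip [280.8, 120.5] 0.88 [ 470.2 -176.5    8. ] [-94.9  10. ]
```

View pics/w5.png

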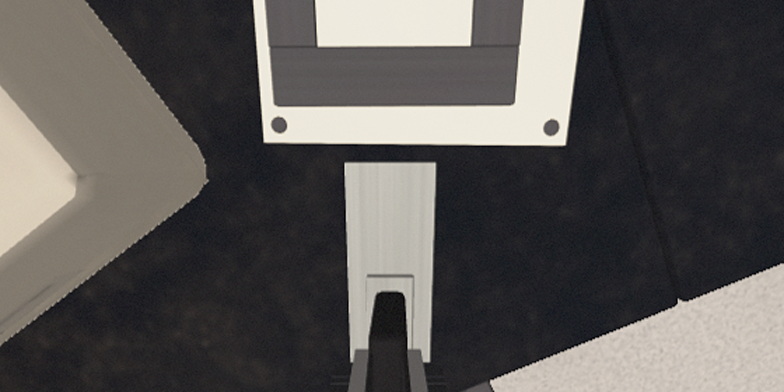

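The blade tip (view px 390,162) is centred on the holder front edge (272–516, row 105) and sits just in front of the bay. I'll let the arm settle and check the height.

carry_out(
  commands=[
    {"translation": [0, 0, 0], "spin": 0, "jaw": 0.005},
    {"translation": [0, 0, 0], "spin": 0, "jaw": 0.005},
    {"translation": [0, 0, 0], "spin": 0, "jaw": 0.005},
    {"translation": [0, 0, 0], "spin": 0, "jaw": 0.005},
    {"translation": [0, 0, 0], "spin": 0, "jaw": 0.005},
    {"translation": [0, 0, 0], "spin": 0, "jaw": 0.005},
    {"translation": [0, 0, 0], "spin": 0, "jaw": 0.005},
    {"translation": [0, 0, 0], "spin": 0, "jaw": 0.005},
  ],
)

```text
time: 14.38
tool_pos: [408.6, -145.0, 27.3]
tcp_rot: [-180.0, 0.0, -25.2]
ft_force: [0.4, -0.5, -0.9]
finger_gap: 10.6
grip_force: 98.4
```

carry_out(
  commands=[
    {"translation": [0.002, 0, 0], "spin": 0.005, "jaw": 0.005},
    {"translation": [0.004, 0, 0], "spin": 0, "jaw": 0.005},
    {"translation": [0.005, 0, 0], "spin": 0, "jaw": 0.005},
    {"translation": [0.005, 0, 0], "spin": 0, "jaw": 0.005},
    {"translation": [0.005, 0, 0], "spin": 0, "jaw": 0.005},
    {"translation": [0.005, 0, 0], "spin": 0, "jaw": 0.005},
    {"translation": [0.004, 0, 0], "spin": 0, "jaw": 0.005},
    {"translation": [0.002, 0, 0], "spin": 0, "jaw": 0.005},
  ],
)

```text
time: 15.05
tool_pos: [438.2, -159.1, 27.4]
tcp_rot: [180.0, -0.0, -25.5]
ft_force: [0.9, -1.2, -2.0]
finger_gap: 10.5
grip_force: 98.4
```

carry_out(
  commands=[
    {"translation": [0.001, 0, 0], "spin": 0, "jaw": 0.005},
    {"translation": [0.0015, 0, 0], "spin": 0, "jaw": 0.005},
    {"translation": [0.0015, 0, 0], "spin": 0, "jaw": 0.005},
    {"translation": [0.0015, 0, 0], "spin": 0, "jaw": 0.005},
    {"translation": [0.0015, 0, 0], "spin": 0, "jaw": 0.005},
    {"translation": [0.0015, 0, 0], "spin": 0, "jaw": 0.005},
    {"translation": [0.001, 0, 0], "spin": 0, "jaw": 0.005},
    {"translation": [0, 0, 0], "spin": 0, "jaw": 0.005},
  ],
)

```text
time: 15.72
tool_pos: [446.3, -162.9, 27.5]
tcp_rot: [180.0, -0.0, -25.4]
ft_force: [-0.3, -0.4, -1.2]
finger_gap: 10.4
grip_force: 98.4
```

```bash
cat > look.py <<'E'
from bench import r
from h import *
import sys
n=sys.argv[1]
w=r.snapshot("wrist");b=r.snapshot("side");s=r.sense();np.savez(n+".npz",**{k:np.array(v) for k,v in w.items()})
print(s["time"],s["tool_pos"].round(1),s["tcp_rot"].round(2),stn(s["tool_pos"]),s["ft_force"].round(1))
for p,q in((w,"w"),(b,"s")):
  for t,z in(("holder_back",17),("lifter_tip",8)):
    for d in r.landmark_of(p,t)[:1]:X=at(p,d["xy"],z);print(q,t,d["xy"],d["score"],X.round(1),stn(X))
a=cv2.resize(w["pixels"][0:280],None,fx=1,fy=1)
c=cv2.resize(b["pixels"][220:340,200:360],None,fx=3.5,fy=3.5,interpolation=cv2.INTER_CUBIC)[:320]
cv2.imwrite(f"pics/{n}.png",np.vstack([a,c]))
E
python3 look.py w6
```

```text
15.8167 [ 446.2 -162.9   27.5] [-1.800e+02 -1.000e-02 -2.545e+01] [-122.5   12. ] [-0.4 -0.2 -1.2]
w lifter_tip [275.8, 223.8] 0.58 [ 449.3 -163.8    8. ] [-119.3   12.5]
s holder_back [264.6, 263.5] 0.57 [ 530.  -199.1   17. ] [-31.3  15.3]
s lifter_tip [265.6, 148.3] 0.64 [475.6 431.6   8. ] [-351.8  561.2]
```

View pics/w6.png

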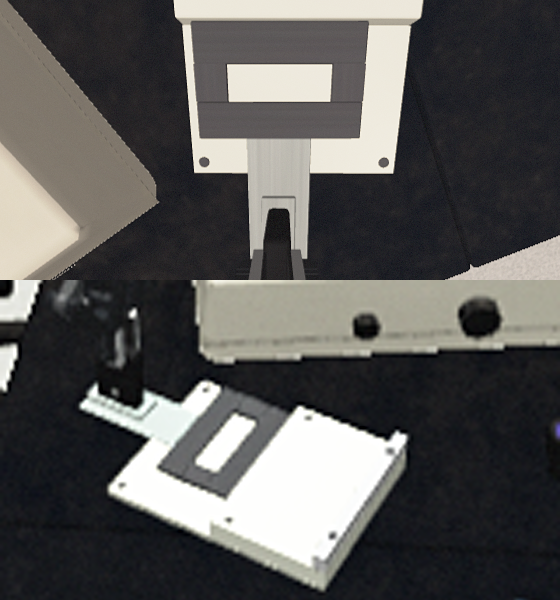

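carry_out(
  commands=[
    {"translation": [-0.0003, 0, -0.003], "spin": 0, "jaw": 0.005},
    {"translation": [-0.0003, 0, -0.004], "spin": 0, "jaw": 0.005},
    {"translation": [-0.0003, 0, -0.004], "spin": 0, "jaw": 0.005},
    {"translation": [0.0008, 0, -0.003], "spin": 0, "jaw": 0.005},
    {"translation": [0.0009, 0, -0.003], "spin": 0, "jaw": 0.005},
    {"translation": [0.0017, 0, -0.0039], "spin": 0, "jaw": 0.005},
    {"translation": [0.0017, 0, -0.0039], "spin": 0, "jaw": 0.005},
    {"translation": [0.0016, 0, -0.0023], "spin": 0, "jaw": 0.005},
  ],
)

```text
time: 16.68
tool_pos: [451.8, -165.5, 55.2]
tcp_rot: [180.0, -0.0, -25.4]
ft_force: [0.5, -0.6, -2.8]
finger_gap: 10.5
grip_force: 98.4
```

```bash
python3 - <<'E'
from bench import r
from h import *
w=r.snapshot("wrist");b=r.snapshot("side");s=r.sense()
print(s["time"],s["tool_pos"].round(1),stn(s["tool_pos"]),s["ft_force"].round(1))
a=w["pixels"][0:280]
c=cv2.resize(b["pixels"][235:325,210:350],None,fx=4,fy=4,interpolation=cv2.INTER_CUBIC)[:320]
cv2.imwrite("pics/w7.png",np.vstack([a,c]))
m=r.regions_of(w,"holder")
if m:
    m=m[0]["pixels"];y,x=np.where(m);print(y.min(),y.max(),x.min(),x.max())
m=r.regions_of(b,"holder")
if m:
    m=m[0]["pixels"];y,x=np.where(m);print(y.min(),y.max(),x.min(),x.max())
E
```

```text
16.7833 [ 452.  -165.6   55.2] [-116.   12.] [-0.4  0.7 -1.4]
46 131 198 361
246 281 249 280
```

```bash
cat >> h.py <<'E'
def hold(th,bx=None):
    """2D holder points (station X, Z) for tilt th, rear-bottom corner on bay floor"""
    t=np.radians(th);u=np.array([-np.cos(t),np.sin(t)]);n=np.array([np.sin(t),np.cos(t)])
    B=np.array([-5*np.sin(t) if bx is None else bx,6.]);return dict(rear_top=B+5*n,front_bot=B+62*u,front_top=B+62*u+5*n)
def wpt(X,Y,Z): p=ST+F*X+LF*Y;return np.array([p[0],p[1],Z])
E
python3 - <<'E'
from bench import r
from h import *
w=r.snapshot("wrist")
m=r.regions_of(w,"holder")[0]["pixels"];cols=range(210,350,20)
print([(c,np.where(m[:,c])[0].min(),np.where(m[:,c])[0].max()) for c in cols if m[:,c].any()])
for th in(25,30,35,40,45):
    print(th,{k:[proj(w,wpt(v[0],y,v[1])).round(0).tolist() for y in(10+48,10-48)] for k,v in hold(th).items()})
E
```

```text
[(210, np.int64(46), np.int64(130)), (230, np.int64(46), np.int64(130)), (250, np.int64(46), np.int64(130)), (270, np.int64(46), np.int64(130)), (290, np.int64(46), np.int64(130)), (310, np.int64(46), np.int64(129)), (330, np.int64(46), np.int64(130))]
25 {'rear_top': [[205.0, 45.0], [354.0, 45.0]], 'front_bot': [[204.0, 140.0], [355.0, 141.0]], 'front_top': [[202.0, 138.0], [357.0, 138.0]]}
30 {'rear_top': [[205.0, 45.0], [354.0, 45.0]], 'front_bot': [[202.0, 138.0], [357.0, 138.0]], 'front_top': [[200.0, 134.0], [360.0, 134.0]]}
35 {'rear_top': [[205.0, 45.0], [354.0, 45.0]], 'front_bot': [[200.0, 134.0], [360.0, 134.0]], 'front_top': [[198.0, 129.0], [362.0, 130.0]]}
40 {'rear_top': [[206.0, 45.0], [354.0, 46.0]], 'front_bot': [[198.0, 129.0], [362.0, 129.0]], 'front_top': [[196.0, 124.0], [364.0, 124.0]]}
45 {'rear_top': [[206.0, 46.0], [354.0, 46.0]], 'front_bot': [[196.0, 124.0], [364.0, 124.0]], 'front_top': [[193.0, 117.0], [367.0, 117.0]]}
```

carry_out(
  commands=[
    {"translation": [0.0011, 0, -0.002], "spin": 0, "jaw": 0.005},
    {"translation": [0.0011, 0, -0.0021], "spin": 0, "jaw": 0.005},
    {"translation": [0.002, 0, -0.002], "spin": 0, "jaw": 0.005},
    {"translation": [0.002, 0, -0.002], "spin": 0, "jaw": 0.005},
    {"translation": [0.0021, 0, -0.0019], "spin": 0, "jaw": 0.005},
    {"translation": [0.0023, 0, -0.0015], "spin": 0, "jaw": 0.005},
    {"translation": [0.0024, 0, -0.0015], "spin": 0, "jaw": 0.005},
    {"translation": [0.0024, 0, -0.0015], "spin": 0, "jaw": 0.005},
  ],
)

```text
time: 17.65
tool_pos: [465.6, -172.1, 69.2]
tcp_rot: [-180.0, -0.0, -25.5]
ft_force: [-0.0, -0.1, -1.4]
finger_gap: 10.5
grip_force: 98.4
```

```bash
cat > chk.py <<'E'
from bench import r
from h import *
import sys
w=r.snapshot("wrist");s=r.sense()
p=s["tool_pos"];print(s["time"],"tip X",stn(p)[0]+73.6,"Y",stn(p)[1],"h top",(p[2]-19.66+2-6).round(1),"yaw",s["tcp_rot"].round(1),s["ft_force"].round(1))
m=r.regions_of(w,"holder")
if m:
    m=m[0]["pixels"];cols=range(190,380,30)
    print([(c,int(np.where(m[:,c])[0].min()),int(np.where(m[:,c])[0].max())) for c in cols if m[:,c].any()])
for th in map(float,sys.argv[1:]):
    print(th,{k:[proj(w,wpt(v[0],y,v[1])).round(0).tolist() for y in(10+48,10-48)] for k,v in hold(th).items()})
E
python3 chk.py 55 60 65 70 75
```

```text
17.7 tip X -26.80000000000001 Y 12.0 h top 45.9 yaw [-1.80e+02 -1.00e-01 -2.55e+01] [-0.8  0.4 -0.5]
[(220, 75, 123), (250, 75, 124), (280, 75, 124), (310, 74, 124), (340, 75, 124)]
55.0 {'rear_top': [[212.0, 75.0], [347.0, 75.0]], 'front_bot': [[200.0, 137.0], [360.0, 137.0]], 'front_top': [[198.0, 130.0], [362.0, 130.0]]}
60.0 {'rear_top': [[212.0, 75.0], [347.0, 75.0]], 'front_bot': [[198.0, 130.0], [362.0, 130.0]], 'front_top': [[197.0, 122.0], [363.0, 122.0]]}
65.0 {'rear_top': [[212.0, 75.0], [346.0, 75.0]], 'front_bot': [[197.0, 122.0], [363.0, 122.0]], 'front_top': [[195.0, 114.0], [365.0, 114.0]]}
70.0 {'rear_top': [[212.0, 75.0], [346.0, 75.0]], 'front_bot': [[195.0, 113.0], [365.0, 113.0]], 'front_top': [[193.0, 104.0], [367.0, 104.0]]}
75.0 {'rear_top': [[213.0, 75.0], [346.0, 75.0]], 'front_bot': [[193.0, 104.0], [367.0, 104.0]], 'front_top': [[192.0, 94.0], [368.0, 94.0]]}
```

carry_out(
  commands=[
    {"translation": [0.0021, 0, -0.0013], "spin": 0, "jaw": 0.005},
    {"translation": [0.0021, 0, -0.0013], "spin": 0, "jaw": 0.005},
    {"translation": [0.0021, 0, -0.0013], "spin": 0, "jaw": 0.005},
    {"translation": [0.0021, 0, -0.0013], "spin": 0, "jaw": 0.005},
    {"translation": [0.0021, 0, -0.0012], "spin": 0, "jaw": 0.005},
    {"translation": [0.0021, 0, -0.0012], "spin": 0, "jaw": 0.005},
    {"translation": [0.0021, 0, -0.0012], "spin": 0, "jaw": 0.005},
    {"translation": [0.0021, 0, -0.0012], "spin": 0, "jaw": 0.005},
  ],
)

```text
time: 18.42
tool_pos: [480.7, -179.3, 79.2]
tcp_rot: [180.0, -0.0, -25.4]
ft_force: [0.3, -0.2, -1.6]
finger_gap: 10.8
grip_force: 98.4
```

```bash
python3 chk.py 80 85 90
```

```text
18.4667 tip X -10.200000000000003 Y 12.0 h top 55.8 yaw [180.   -0.  -25.5] [-0.2 -0.3 -0.4]
[(220, 100, 123), (250, 100, 116), (280, 99, 115), (310, 100, 116), (340, 100, 124)]
80.0 {'rear_top': [[217.0, 100.0], [342.0, 100.0]], 'front_bot': [[199.0, 125.0], [361.0, 125.0]], 'front_top': [[198.0, 116.0], [362.0, 116.0]]}
85.0 {'rear_top': [[217.0, 100.0], [342.0, 100.0]], 'front_bot': [[198.0, 115.0], [362.0, 115.0]], 'front_top': [[197.0, 106.0], [363.0, 106.0]]}
90.0 {'rear_top': [[217.0, 100.0], [341.0, 100.0]], 'front_bot': [[197.0, 105.0], [363.0, 106.0]], 'front_top': [[196.0, 96.0], [364.0, 96.0]]}
```

carry_out(
  commands=[
    {"translation": [0.0015, 0, 0], "spin": 0, "jaw": 0.005},
    {"translation": [0.0015, 0, 0], "spin": 0, "jaw": 0.005},
    {"translation": [0.0015, 0, 0], "spin": 0, "jaw": 0.005},
    {"translation": [0.0015, 0, 0], "spin": 0, "jaw": 0.005},
    {"translation": [0.0015, 0, 0], "spin": 0, "jaw": 0.005},
    {"translation": [0.0015, 0, 0], "spin": 0, "jaw": 0.005},
    {"translation": [0.0015, 0, 0], "spin": 0, "jaw": 0.005},
    {"translation": [0.0015, 0, 0], "spin": 0, "jaw": 0.005},
  ],
)

```text
time: 19.18
tool_pos: [491.4, -184.4, 78.9]
tcp_rot: [-180.0, 0.0, -25.5]
ft_force: [-0.2, 0.3, -0.7]
finger_gap: 10.7
grip_force: 98.4
```

carry_out(
  commands=[
    {"translation": [0.0012, 0, 0], "spin": 0, "jaw": 0.005},
    {"translation": [0.0012, 0, 0], "spin": 0, "jaw": 0.005},
    {"translation": [0.0012, 0, 0], "spin": 0, "jaw": 0.005},
    {"translation": [0.0012, 0, 0], "spin": 0, "jaw": 0.005},
    {"translation": [0.0012, 0, 0], "spin": 0, "jaw": 0.005},
    {"translation": [0.0012, 0, 0], "spin": 0, "jaw": 0.005},
    {"translation": [0.0012, 0, 0], "spin": 0, "jaw": 0.005},
    {"translation": [0, 0, 0], "spin": 0, "jaw": 0.005},
  ],
)

```text
time: 19.85
tool_pos: [499.1, -188.0, 79.0]
tcp_rot: [180.0, -0.0, -25.5]
ft_force: [-0.8, -0.6, -0.5]
finger_gap: 10.9
grip_force: 98.4
```

```bash
python3 chk.py; python3 - <<'E'
from bench import r
from h import *
b=r.snapshot("side")
for z in(31,9):
  for d in r.landmark_of(b,"holder")[:1]:print(d["score"],stn(at(b,d["xy"],z)))
m=r.regions_of(b,"holder")[0]["pixels"];y,x=np.where(m)
print(x.min(),x.max(),y.min(),y.max(),[proj(b,wpt(X,Y,20)).round().tolist() for X in(-14,48) for Y in(-38,58)])
E
```

```text
19.9 tip X 9.5 Y 12.0 h top 55.3 yaw [180.   -0.  -25.5] [ 0.7  0.4 -1.1]
[(220, 100, 140), (250, 101, 115), (280, 101, 115), (310, 101, 139), (340, 100, 138)]
0.77 [ 2.2 16.6]
0.77 [-8.2 35.7]
261 292 253 281 [[260.0, 279.0], [278.0, 255.0], [282.0, 288.0], [299.0, 263.0]]
```

```bash
python3 - <<'E'
from bench import r
from h import *
w=r.snapshot("wrist");b=r.snapshot("side")
mw=r.regions_of(w,"holder")[0]["pixels"];y,x=np.where(mw);print("w",x.min(),x.max(),y.min(),y.max())
ms=r.regions_of(b,"holder")[0]["pixels"];y,x=np.where(ms);print("s",x.min(),x.max(),y.min(),y.max())
for ph in(15,20,25,30,40,60,90):
    t=np.radians(ph);q=[]
    C=np.array([0,20.])
    for s,d in((48,0),(48,5),(-14,5),(-14,0),(35,11),(-1,11)):
        q.append(C+s*np.array([np.sin(t),np.cos(t)])+d*np.array([-np.cos(t),np.sin(t)]))
    for n,p in(("w",w),("s",b)):
        P=np.array([proj(p,wpt(a[0],Y,a[1])) for a in q for Y in(-38,58)]);print(ph,n,P.min(0).round(),P.max(0).round())
a=w["pixels"][0:280];c=cv2.resize(b["pixels"][235:325,210:350],None,fx=4,fy=4,interpolation=cv2.INTER_CUBIC)[:320]
cv2.imwrite("pics/w8.png",np.vstack([a,c]))
E
```

```text
w 210 348 68 159
s 259 296 257 285
15 w [198. 110.] [362. 143.]
15 s [261. 244.] [288. 284.]
20 w [198. 103.] [362. 143.]
20 s [261. 245.] [289. 284.]
25 w [198.  96.] [362. 143.]
25 s [261. 246.] [291. 283.]
30 w [198.  90.] [362. 142.]
30 s [261. 247.] [292. 283.]
40 w [199.  78.] [361. 145.]
40 s [260. 249.] [294. 282.]
60 w [202.  62.] [358. 148.]
60 s [259. 253.] [298. 281.]
90 w [209.  56.] [351. 148.]
90 s [260. 254.] [300. 288.]
```

carry_out(
  commands=[
    {"translation": [0, 0, 0], "spin": 0, "jaw": 0.005},
    {"translation": [0, 0, 0], "spin": 0, "jaw": 0.005},
    {"translation": [0, 0, 0], "spin": 0, "jaw": 0.005},
    {"translation": [-0.003, 0, 0], "spin": 0, "jaw": 0.005},
    {"translation": [-0.008, 0, 0], "spin": 0, "jaw": 0.005},
    {"translation": [-0.015, 0, 0], "spin": 0, "jaw": 0.005},
    {"translation": [-0.015, 0, 0], "spin": 0, "jaw": 0.005},
    {"translation": [-0.015, 0, 0], "spin": 0, "jaw": 0.005},
  ],
)

```text
time: 21.02
tool_pos: [447.1, -163.3, 78.7]
tcp_rot: [-180.0, 0.0, -25.5]
ft_force: [-0.1, -0.5, -1.3]
finger_gap: 11.0
grip_force: 98.4
```

```bash
python3 - <<'E'
from bench import r
from h import *
w=r.snapshot("wrist");b=r.snapshot("side")
mw=r.regions_of(w,"holder")[0]["pixels"];y,x=np.where(mw);print("w",x.min(),x.max(),y.min(),y.max())
ms=r.regions_of(b,"holder")[0]["pixels"];y,x=np.where(ms);print("s",x.min(),x.max(),y.min(),y.max())
a=w["pixels"][0:280];c=cv2.resize(b["pixels"][235:325,210:350],None,fx=4,fy=4,interpolation=cv2.INTER_CUBIC)[:320]
cv2.imwrite("pics/w8.png",np.vstack([a,c]));np.savez("w8.npz",**{k:np.array(v) for k,v in w.items()})
print(stn(r.sense()["tool_pos"]),r.sense()["tool_pos"])
E
```

```text
w 206 353 0 78Traceback (most recent call last):
  File "<stdin>", line 5, in <module>
IndexError: list index out of range
```

View pics/w8.png

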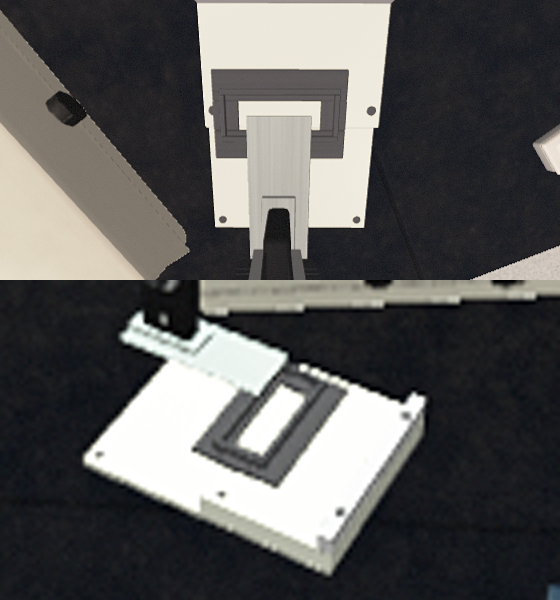

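```bash
python3 - <<'E'
from bench import r
from h import *
w=r.snapshot("wrist");s=r.sense();print(s["tool_pos"],stn(s["tool_pos"]))
m=r.regions_of(w,"holder")[0]["pixels"]
y,x=np.where(m);print(x.min(),x.max(),y.min(),y.max())
yb=[int(np.where(m[:,c])[0].max()) for c in range(215,350,15)];print(yb)
for c in(208,280,350):print(stn(at(w,(c,79),25)))
o=dict(w);E=np.array(w["extrinsics"]).copy();E[:3,3]+=np.array([499.2,-188.05,79.0])-s["tool_pos"];o["extrinsics"]=E
for u in((211.5,69),(349,69),(343,158),(215.5,158)):print("old",stn(at(o,u,25)))
print("cur edges at row 40:",[stn(at(w,(c,40),25)) for c in (np.where(m[40])[0].min(),np.where(m[40])[0].max())])
E
```

```text
[ 448.69081765 -164.06465601   79.36266928] [-119.7   12. ]
206 352 0 80
[78, 78, 79, 79, 79, 79, 80, 79, 79]
[-22.5  59.8]
[-22.5   9.6]
[-22.5 -39.2]
old [39.7 57. ]
old [ 39.8 -37.9]
old [-21.5 -37.8]
old [-21.5  57.9]
cur edges at row 40: [array([ 1.8, 58.2]), array([  1.8, -37.4])]
```

```bash
python3 - <<'E'
from bench import r
from h import *
t=r.snapshot("top");b=r.snapshot("side")
C=lambda u,v:(110+u/3,140+v/3)
for n,u,zs in(("base front-right",(560,262),(40,55,70)),("base back-right",(455,25),(55,)),("right eyepiece",(488,215),(200,300,400)),("head right",(468,165),(200,300))):
    for z in zs:print(n,z,at(t,C(*u),z).round(0),stn(at(t,C(*u),z)))
D=lambda u,v:(190+u/3,110+v/3)
# side view: base front-right lower/upper corners
p0=at(b,D(203,398),0);print("base corner foot",p0.round(),stn(p0))
for z in(40,50,60,70):print(z,proj(b,[p0[0],p0[1],z]).round(1),D(205,330))
p1=at(b,D(555,378),0);print("back foot",p1.round())
E
```

```text
base front-right 40 [ 495. -107.   40.] [-102.3   83.6]
base front-right 55 [ 492. -106.   55.] [-106.    83.3]
base front-right 70 [ 488. -104.   70.] [-109.6   83.1]
base back-right 55 [830. -55.  55.] [177.7 274.9]
right eyepiece 200 [533. -27. 200.] [-102.8  172.4]
right eyepiece 300 [506. -21. 300.] [-129.6  165.3]
right eyepiece 400 [479. -16. 400.] [-156.4  158.2]
head right 200 [597. -19. 200.] [-48.4 207. ]
head right 300 [566. -14. 300.] [-78.5 197.8]
base corner foot [ 501. -103.    0.] [-98.6  90.1]
40 [257.5 231.9] (258.3333333333333, 220.0)
50 [257.4 229.1] (258.3333333333333, 220.0)
60 [257.3 226.3] (258.3333333333333, 220.0)
70 [257.3 223.4] (258.3333333333333, 220.0)
back foot [837. -46.   0.]
```

carry_out(
  commands=[
    {"translation": [0.018, 0, 0], "spin": 0, "jaw": 0.005},
    {"translation": [0.028, 0, 0], "spin": 0, "jaw": 0.005},
    {"translation": [0.028, 0, 0], "spin": 0, "jaw": 0.005},
    {"translation": [0.02, 0, 0], "spin": 0, "jaw": 0.005},
    {"translation": [0, -0.02, 0], "spin": 0, "jaw": 0.005},
    {"translation": [0, -0.026, 0], "spin": 0, "jaw": 0.005},
    {"translation": [0, -0.019, 0], "spin": 0, "jaw": 0.005},
    {"translation": [0, -0.006, 0.01], "spin": 0, "jaw": 0.005},
  ],
)

```text
time: 22.08
tool_pos: [566.6, -138.5, 70.6]
tcp_rot: [-179.9, -0.2, -25.4]
ft_force: [0.9, -0.7, -0.5]
finger_gap: 10.4
grip_force: 98.5
```

carry_out(
  commands=[
    {"translation": [0, 0, 0.008], "spin": 0, "jaw": 0.005},
    {"translation": [0, 0, 0.007], "spin": 0, "jaw": 0.005},
    {"translation": [0, 0, 0.004], "spin": 0, "jaw": 0.005},
    {"translation": [0, 0, 0.002], "spin": 0, "jaw": 0.005},
    {"translation": [0, 0, 0.002], "spin": 0, "jaw": 0.005},
    {"translation": [0, 0, 0.001], "spin": 0, "jaw": 0.005},
    {"translation": [0, 0, 0.001], "spin": 0, "jaw": 0.005},
    {"translation": [0, 0, 0], "spin": 0, "jaw": 0.005},
  ],
)

```text
time: 22.75
tool_pos: [563.7, -140.5, 44.2]
tcp_rot: [-180.0, -0.0, -25.5]
ft_force: [0.0, 0.7, -1.2]
finger_gap: 10.5
grip_force: 98.5
```

```bash
cat > pose.py <<'E'
from bench import r
from h import *
w=r.snapshot("wrist");s=r.sense();p=s["tool_pos"];print(round(float(s["time"]),2),"tcp",stn(p),"z",p[2].round(2),"lifter z",(p[2]-19.66).round(2),s["tcp_rot"].round(1),s["ft_force"].round(1))
g=r.regions_of(w,"holder")
if g:
    m=g[0]["pixels"].astype(np.uint8);c=max(cv2.findContours(m,0,1)[0],key=cv2.contourArea)[:,0]
    W=np.array([stn(at(w,q,25)) for q in c],np.float32);print("X",W[:,0].min(),W[:,0].max(),"Y",W[:,1].min(),W[:,1].max(),cv2.minAreaRect(W))
    print([(k,stn(at(w,d["xy"],z))) for k,z in(("holder",31),("holder_back",20),("fence_foot",20),("step_foot",6)) for d in r.landmark_of(w,k)[:1]])
E
python3 pose.py
```

```text
22.8 tcp [-26.   82.9] z 44.32 lifter z 24.66 [-180.    -0.   -25.5] [-0.9  0.2 -0.9]
X -22.3 40.3 Y -37.6 59.3 ((9.0, 10.849998474121094), (96.89999389648438, 62.599998474121094), 90.0)
[('holder', array([ 7.7, 11.5])), ('holder_back', array([9.7, 9.3])), ('fence_foot', array([82.9,  2.2])), ('step_foot', array([ 1.9, -0.3]))]
```

carry_out(
  commands=[
    {"translation": [0, 0, 0.0013], "spin": 0, "jaw": 0.005},
    {"translation": [0, 0, 0.0012], "spin": 0, "jaw": 0.005},
    {"translation": [0, 0.001, 0], "spin": 0, "jaw": 0.005},
    {"translation": [0, 0.002, 0], "spin": 0, "jaw": 0.005},
    {"translation": [0, 0.002, 0], "spin": 0, "jaw": 0.005},
    {"translation": [0, 0.002, 0], "spin": 0, "jaw": 0.005},
    {"translation": [0, 0.002, 0], "spin": 0, "jaw": 0.005},
    {"translation": [0, 0.001, 0], "spin": 0, "jaw": 0.005},
  ],
)

```text
time: 23.72
tool_pos: [559.2, -149.5, 41.5]
tcp_rot: [180.0, 0.0, -25.5]
ft_force: [0.2, 0.4, -0.8]
finger_gap: 10.4
grip_force: 98.4
```

```bash
python3 pose.py
```

```text
23.77 tcp [-26.2  72.6] z 41.51 lifter z 21.85 [180.   -0.  -25.5] [-0.1  0.1 -1. ]
X -21.5 40.3 Y -44.2 51.8 ((9.388456344604492, 3.798786163330078), (61.767913818359375, 96.01754760742188), 0.09123385697603226)
[('holder', array([7.8, 4.5])), ('holder_back', array([8.7, 2.8])), ('fence_foot', array([82.2,  0. ])), ('step_foot', array([ 0.2, -0.6]))]
```

carry_out(
  commands=[
    {"translation": [0, 0.0012, 0], "spin": 0, "jaw": 0.005},
    {"translation": [0, 0.0013, 0], "spin": 0, "jaw": 0.005},
    {"translation": [0, 0.0012, 0], "spin": 0, "jaw": 0.005},
    {"translation": [0, 0, 0], "spin": 0, "jaw": 0.005},
    {"translation": [0, 0, 0], "spin": 0, "jaw": 0.005},
    {"translation": [0, -0.003, 0], "spin": 0, "jaw": 0.005},
    {"translation": [0, -0.003, -0.002], "spin": 0, "jaw": 0.005},
    {"translation": [0, 0, -0.008], "spin": 0, "jaw": 0.005},
  ],
)

```text
time: 24.68
tool_pos: [559.4, -146.1, 50.3]
tcp_rot: [180.0, 0.2, -25.4]
ft_force: [-0.6, 0.5, 0.1]
finger_gap: 10.6
grip_force: 98.4
```

carry_out(
  commands=[
    {"translation": [0, 0, -0.01], "spin": 0, "jaw": 0.005},
    {"translation": [0, 0, -0.01], "spin": 0, "jaw": 0.005},
    {"translation": [0, 0.015, 0], "spin": 0, "jaw": 0.005},
    {"translation": [0, 0.025, 0], "spin": 0, "jaw": 0.005},
    {"translation": [0, 0.02, 0], "spin": 0, "jaw": 0.005},
    {"translation": [0, 0.012, 0], "spin": 0, "jaw": 0.005},
    {"translation": [-0.02, 0, 0], "spin": 0, "jaw": 0.005},
    {"translation": [-0.03, 0, 0], "spin": 0, "jaw": 0.005},
  ],
)

```text
time: 25.35
tool_pos: [485.5, -192.3, 73.0]
tcp_rot: [-180.0, -0.2, -25.6]
ft_force: [-0.2, -0.3, -0.6]
finger_gap: 10.4
grip_force: 98.4
```

carry_out(
  commands=[
    {"translation": [-0.025, 0, 0], "spin": 0, "jaw": 0.005},
    {"translation": [-0.015, 0, 0], "spin": 0, "jaw": 0.005},
    {"translation": [0, 0, 0.012], "spin": 0, "jaw": 0.005},
    {"translation": [0, 0, 0.01], "spin": 0, "jaw": 0.005},
    {"translation": [0, 0, 0.004], "spin": 0, "jaw": 0.005},
    {"translation": [0, 0, 0.001], "spin": 0, "jaw": 0.005},
    {"translation": [0, 0, 0.001], "spin": 0, "jaw": 0.005},
    {"translation": [0, 0, 0], "spin": 0, "jaw": 0.005},
  ],
)

```text
time: 26.02
tool_pos: [448.5, -173.6, 43.4]
tcp_rot: [-180.0, 0.0, -25.5]
ft_force: [-0.2, 0.1, -0.8]
finger_gap: 10.3
grip_force: 98.4
```

```bash
python3 pose.py
```

```text
26.07 tcp [-115.7    3.3] z 43.6 lifter z 23.94 [-180.     0.   -25.4] [-0.1  0.1 -0.5]
X -22.1 18.4 Y -47.9 48.5 ((-1.8500003814697266, 0.2999992370605469), (40.5, 96.4000015258789), 0.0)
[('step_foot', array([ 1.5, -1.5]))]
```

carry_out(
  commands=[
    {"translation": [0, 0.001, 0.002], "spin": 0, "jaw": 0.005},
    {"translation": [0.004, 0, 0], "spin": 0, "jaw": 0.005},
    {"translation": [0.006, 0, 0], "spin": 0, "jaw": 0.005},
    {"translation": [0.006, 0, 0], "spin": 0, "jaw": 0.005},
    {"translation": [0.006, 0, 0], "spin": 0, "jaw": 0.005},
    {"translation": [0.006, 0, 0], "spin": 0, "jaw": 0.005},
    {"translation": [0.006, 0, 0], "spin": 0, "jaw": 0.005},
    {"translation": [0.006, 0, 0], "spin": 0, "jaw": 0.005},
  ],
)

```text
time: 26.98
tool_pos: [484.4, -191.8, 41.4]
tcp_rot: [-180.0, 0.0, -25.5]
ft_force: [-0.6, 0.1, 0.4]
finger_gap: 10.5
grip_force: 98.5
```

carry_out(
  commands=[
    {"translation": [0.003, 0, 0], "spin": 0, "jaw": 0.005},
    {"translation": [0.003, 0, 0], "spin": 0, "jaw": 0.005},
    {"translation": [0.003, 0, 0], "spin": 0, "jaw": 0.005},
    {"translation": [0.003, 0, 0], "spin": 0, "jaw": 0.005},
    {"translation": [0.003, 0, 0], "spin": 0, "jaw": 0.005},
    {"translation": [0.0015, 0, 0], "spin": 0, "jaw": 0.005},
    {"translation": [0, 0, 0], "spin": 0, "jaw": 0.005},
    {"translation": [0, 0, 0], "spin": 0, "jaw": 0.005},
  ],
)

```text
time: 27.65
tool_pos: [498.8, -198.7, 41.5]
tcp_rot: [180.0, -0.0, -25.5]
ft_force: [0.7, 0.3, -1.1]
finger_gap: 10.7
grip_force: 98.5
```

```bash
python3 pose.py
```

```text
27.7 tcp [-59.7   2.3] z 41.51 lifter z 21.85 [180.   -0.  -25.4] [-0.6  0.1 -1.3]
X 13.9 74.1 Y -47.8 48.5 ((44.0, 0.3500022888183594), (60.19999694824219, 96.30000305175781), 0.0)
[]
```

carry_out(
  commands=[
    {"translation": [0.001, 0, 0], "spin": 0, "jaw": 0.005},
    {"translation": [0.001, 0, 0], "spin": 0, "jaw": 0.005},
    {"translation": [0.001, 0, 0], "spin": 0, "jaw": 0.005},
    {"translation": [0.0007, 0, 0], "spin": 0, "jaw": 0.005},
    {"translation": [0.0005, 0, 0], "spin": 0, "jaw": 0.005},
    {"translation": [0, 0, 0], "spin": 0, "jaw": 0.005},
    {"translation": [0, 0, 0], "spin": 0, "jaw": 0.005},
    {"translation": [0, 0, 0], "spin": 0, "jaw": 0.005},
  ],
)

```text
time: 28.62
tool_pos: [502.6, -200.5, 41.5]
tcp_rot: [180.0, -0.0, -25.4]
ft_force: [-0.5, 0.2, -0.4]
finger_gap: 10.3
grip_force: 98.5
```

```bash
python3 pose.py
```

```text
28.67 tcp [-55.4   2.3] z 41.52 lifter z 21.86 [-180.    -0.   -25.5] [-0.1 -0.7 -0.9]
X 18.6 78.3 Y -48.0 48.6 ((48.423683166503906, 0.2882537841796875), (59.66984558105469, 96.62916564941406), 0.0710027888417244)
[]
```

carry_out(
  commands=[
    {"translation": [0.0005, 0, 0], "spin": 0, "jaw": 0.005},
    {"translation": [0.0005, 0, 0], "spin": 0, "jaw": 0.005},
    {"translation": [0.0005, 0, 0], "spin": 0, "jaw": 0.005},
    {"translation": [0.0005, 0, 0], "spin": 0, "jaw": 0.005},
    {"translation": [0, 0, 0], "spin": 0, "jaw": 0.005},
    {"translation": [0, 0, 0], "spin": 0, "jaw": 0.005},
    {"translation": [0, 0, 0], "spin": 0, "jaw": 0.005},
    {"translation": [0, 0, 0], "spin": 0, "jaw": 0.005},
  ],
)

```text
time: 29.58
tool_pos: [503.2, -200.7, 41.1]
tcp_rot: [-180.0, 0.2, -25.4]
ft_force: [-5.6, 2.9, 4.2]
finger_gap: 10.5
grip_force: 99.0
```

```bash
python3 pose.py
```

```text
29.63 tcp [-54.8   2.4] z 41.11 lifter z 21.45 [-180.     0.2  -25.4] [-5.8  3.1  2.7]
X 18.0 78.6 Y -48.2 48.2 ((48.31024932861328, -0.011249542236328125), (60.545536041259766, 96.41401672363281), 0.10016581416130066)
[]
```

carry_out(
  commands=[
    {"translation": [-0.001, 0, 0], "spin": 0, "jaw": 0.005},
    {"translation": [-0.004, 0, 0], "spin": 0, "jaw": 0.005},
    {"translation": [-0.01, 0, 0], "spin": 0, "jaw": 0.005},
    {"translation": [-0.02, 0, 0], "spin": 0, "jaw": 0.005},
    {"translation": [-0.02, 0, 0], "spin": 0, "jaw": 0.005},
    {"translation": [-0.02, 0, 0], "spin": 0, "jaw": 0.005},
    {"translation": [-0.023, 0.02, -0.02], "spin": 0, "jaw": 0.005},
    {"translation": [-0.023, 0.02, -0.02], "spin": 0, "jaw": 0.005},
  ],
)

```text
time: 30.55
tool_pos: [376.1, -184.1, 80.5]
tcp_rot: [-180.0, 0.1, -25.3]
ft_force: [1.0, -1.2, -0.0]
finger_gap: 10.5
grip_force: 98.5
```

carry_out(
  commands=[
    {"translation": [0, 0.0125, -0.018], "spin": 0, "jaw": 0.005},
    {"translation": [0, 0.0125, -0.018], "spin": 0, "jaw": 0.005},
    {"translation": [0, 0, 0], "spin": -0.12, "jaw": 0.005},
    {"translation": [0, 0, 0], "spin": -0.12, "jaw": 0.005},
    {"translation": [0, 0, 0], "spin": -0.12, "jaw": 0.005},
    {"translation": [0, 0, 0], "spin": -0.12, "jaw": 0.005},
    {"translation": [0, 0, 0], "spin": -0.12, "jaw": 0.005},
    {"translation": [0, 0, 0], "spin": -0.12, "jaw": 0.005},
  ],
)

```text
time: 31.22
tool_pos: [367.4, -208.2, 117.7]
tcp_rot: [179.9, -0.0, 16.1]
ft_force: [0.1, 0.7, -1.1]
finger_gap: 10.1
grip_force: 98.5
```

carry_out(
  commands=[
    {"translation": [0, 0, 0], "spin": -0.12, "jaw": 0.005},
    {"translation": [0, 0, 0], "spin": -0.12, "jaw": 0.005},
    {"translation": [0, 0, 0], "spin": -0.12, "jaw": 0.005},
    {"translation": [0, 0, 0], "spin": -0.12, "jaw": 0.005},
    {"translation": [0, 0, 0], "spin": -0.12, "jaw": 0.005},
    {"translation": [0, 0, 0], "spin": -0.12, "jaw": 0.005},
    {"translation": [0, 0, 0], "spin": -0.12, "jaw": 0.005},
    {"translation": [0, 0, 0], "spin": -0.12, "jaw": 0.005},
  ],
)

```text
time: 31.88
tool_pos: [367.3, -208.2, 117.7]
tcp_rot: [179.9, 0.0, 71.1]
ft_force: [0.2, -0.4, -1.8]
finger_gap: 10.7
grip_force: 98.5
```

```bash
python3 - <<'E'
from bench import r
from h import *
s=r.sense();print(s["time"],s["tool_pos"],s["tcp_rot"]);rows(s,366,218,118,79)
b=r.snapshot("side");c=cv2.resize(b["pixels"][235:325,210:350],None,fx=5,fy=5,interpolation=cv2.INTER_CUBIC)
cv2.imwrite("pics/w9.png",c)
g=r.landmark_of(b,"holder");print(g and (g[0]["score"],stn(at(b,g[0]["xy"],31))))
g=r.regions_of(b,"holder")
if g:
  m=g[0]["pixels"].astype(np.uint8);q=max(cv2.findContours(m,0,1)[0],key=cv2.contourArea)[:,0]
  W=np.array([stn(at(b,p,25)) for p in q]);print(W.min(0),W.max(0))
E
```

```text
31.8833 [ 367.34484557 -208.18694421  117.65920091] [1.79933257e+02 2.30625207e-02 7.11430377e+01]
shift mm [ 4.029e+02 -1.390e+02 -3.000e-01] spin deg -7.86 rad -0.1371 rows>= 9.7 1.1
(0.9, array([51.5,  6.2]))
[ 19.9 -49.2] [77.6 48. ]
```

Holder is staying at the fence. I'll carry the lifter back to its old place.

carry_out(
  commands=[
    {"translation": [0, 0, 0], "spin": -0.12, "jaw": 0.005},
    {"translation": [0, 0, 0], "spin": -0.017, "jaw": 0.005},
    {"translation": [0.02, -0.004, 0], "spin": 0, "jaw": 0.005},
    {"translation": [0.038, -0.0073, 0], "spin": 0, "jaw": 0.005},
    {"translation": [0.038, -0.0073, 0], "spin": 0, "jaw": 0.005},
    {"translation": [0.038, -0.0073, 0], "spin": 0, "jaw": 0.005},
    {"translation": [0.038, -0.0073, 0], "spin": 0, "jaw": 0.005},
    {"translation": [0.038, -0.0073, 0], "spin": 0, "jaw": 0.005},
  ],
)

```text
time: 32.7
tool_pos: [368.6, 7.4, 117.8]
tcp_rot: [179.9, -0.0, 78.3]
ft_force: [0.8, -0.3, -1.0]
finger_gap: 10.3
grip_force: 98.5
```

carry_out(
  commands=[
    {"translation": [0.038, -0.0073, 0], "spin": 0, "jaw": 0.005},
    {"translation": [0.038, -0.0073, 0], "spin": 0, "jaw": 0.005},
    {"translation": [0.038, -0.0073, 0], "spin": 0, "jaw": 0.005},
    {"translation": [0.038, -0.0073, 0], "spin": 0, "jaw": 0.005},
    {"translation": [0.038, -0.0073, 0], "spin": 0, "jaw": 0.005},
    {"translation": [0.017, -0.0035, 0], "spin": 0, "jaw": 0.005},
    {"translation": [0.018, 0.0145, 0], "spin": 0, "jaw": 0.005},
    {"translation": [0.018, 0.0145, 0], "spin": 0, "jaw": 0.005},
  ],
)

```text
time: 33.37
tool_pos: [405.6, 248.1, 117.4]
tcp_rot: [180.0, -0.0, 78.5]
ft_force: [-0.2, 0.3, -0.7]
finger_gap: 10.9
grip_force: 98.5
```

carry_out(
  commands=[
    {"translation": [0, 0, 0], "spin": 0.119, "jaw": 0.005},
    {"translation": [0, 0, 0], "spin": 0.119, "jaw": 0.005},
    {"translation": [0, 0, 0], "spin": 0.119, "jaw": 0.005},
    {"translation": [0, 0, 0], "spin": 0.119, "jaw": 0.005},
    {"translation": [0, 0, 0], "spin": 0.119, "jaw": 0.005},
    {"translation": [0, 0, 0], "spin": 0.119, "jaw": 0.005},
    {"translation": [0, 0, 0], "spin": 0.119, "jaw": 0.005},
    {"translation": [0, 0, 0], "spin": 0.119, "jaw": 0.005},
  ],
)

```text
time: 34.03
tool_pos: [405.8, 246.3, 117.5]
tcp_rot: [-180.0, -0.0, 23.4]
ft_force: [-0.3, -0.4, -1.5]
finger_gap: 10.4
grip_force: 98.5
```

carry_out(
  commands=[
    {"translation": [0, 0, 0], "spin": 0.115, "jaw": 0.005},
    {"translation": [0.02, -0.003, 0], "spin": 0, "jaw": 0.005},
    {"translation": [0.03, -0.004, 0], "spin": 0, "jaw": 0.005},
    {"translation": [0.02, -0.003, 0], "spin": 0, "jaw": 0.005},
    {"translation": [0.01, -0.001, 0], "spin": 0, "jaw": 0.005},
    {"translation": [0, 0, 0.015], "spin": 0, "jaw": 0.005},
    {"translation": [0, 0, 0.02], "spin": 0, "jaw": 0.005},
    {"translation": [0, 0, 0.015], "spin": 0, "jaw": 0.005},
  ],
)

```text
time: 34.7
tool_pos: [478.8, 280.9, 66.3]
tcp_rot: [180.0, 0.0, 17.2]
ft_force: [-0.7, -0.3, -1.5]
finger_gap: 10.6
grip_force: 98.5
```

carry_out(
  commands=[
    {"translation": [0, 0, 0.01], "spin": 0, "jaw": 0.005},
    {"translation": [0, 0, 0.012], "spin": 0, "jaw": 0.005},
    {"translation": [0, 0, 0.01], "spin": 0, "jaw": 0.005},
    {"translation": [0, 0, 0.006], "spin": 0, "jaw": 0.005},
    {"translation": [0, 0, 0.003], "spin": 0, "jaw": 0.005},
    {"translation": [0, 0, 0.002], "spin": 0, "jaw": 0.005},
    {"translation": [0, 0, 0.001], "spin": 0, "jaw": 0.005},
    {"translation": [0, 0, 0], "spin": 0, "jaw": 0.005},
  ],
)

```text
time: 35.37
tool_pos: [479.1, 281.1, 23.9]
tcp_rot: [-180.0, -0.0, 17.5]
ft_force: [0.3, 0.6, -1.5]
finger_gap: 10.7
grip_force: 98.5
```

carry_out(
  commands=[
    {"translation": [0, 0, 0.0005], "spin": 0, "jaw": 0.005},
    {"translation": [0, 0, 0.0005], "spin": 0, "jaw": 0.005},
    {"translation": [0, 0, 0.0005], "spin": 0, "jaw": 0.005},
    {"translation": [0, 0, 0.0005], "spin": 0, "jaw": 0.005},
    {"translation": [0, 0, 0], "spin": 0, "jaw": 0.005},
    {"translation": [0, 0, 0], "spin": 0, "jaw": 0.005},
    {"translation": [0, 0, 0], "spin": 0, "jaw": 0.005},
    {"translation": [0, 0, 0], "spin": 0, "jaw": 0.005},
  ],
)

```text
time: 36.03
tool_pos: [478.7, 280.9, 21.5]
tcp_rot: [180.0, -0.0, 17.5]
ft_force: [0.7, -0.5, -0.7]
finger_gap: 10.5
grip_force: 98.5
```

carry_out(
  commands=[
    {"translation": [0, 0, 0.0005], "spin": 0, "jaw": 0.005},
    {"translation": [0, 0, 0.0005], "spin": 0, "jaw": 0.005},
    {"translation": [0, 0, 0.0005], "spin": 0, "jaw": 0.005},
    {"translation": [0, 0, 0.0005], "spin": 0, "jaw": 0.005},
    {"translation": [0, 0, 0], "spin": 0, "jaw": 0.005},
    {"translation": [0, 0, 0], "spin": 0, "jaw": 0.005},
    {"translation": [0, 0, 0], "spin": 0, "jaw": 0.005},
    {"translation": [0, 0, 0], "spin": 0, "jaw": 0.005},
  ],
)

```text
time: 36.7
tool_pos: [478.7, 280.8, 19.7]
tcp_rot: [180.0, 0.0, 17.5]
ft_force: [-2.7, -3.0, 5.0]
finger_gap: 10.3
grip_force: 99.2
```

carry_out(
  commands=[
    {"translation": [0, 0, 0], "spin": 0, "jaw": 0.02},
    {"translation": [0, 0, 0], "spin": 0, "jaw": 0.03},
    {"translation": [0, 0, 0], "spin": 0, "jaw": 0.045},
    {"translation": [0, 0, 0], "spin": 0, "jaw": 0.06},
    {"translation": [0, 0, 0], "spin": 0, "jaw": 0.075},
    {"translation": [0, 0, 0], "spin": 0, "jaw": 0.085},
    {"translation": [0, 0, 0], "spin": 0, "jaw": 0.085},
    {"translation": [0, 0, 0], "spin": 0, "jaw": 0.085},
  ],
  squeeze=30,
)

```text
time: 37.37
tool_pos: [478.8, 280.9, 19.5]
tcp_rot: [-180.0, -0.0, 17.5]
ft_force: [0.0, -0.4, -0.7]
finger_gap: 85.0
grip_force: 0.0
```

carry_out(
  commands=[
    {"translation": [0, 0, -0.01], "spin": 0, "jaw": 0.085},
    {"translation": [0, 0, -0.02], "spin": 0, "jaw": 0.085},
    {"translation": [0, 0, -0.02], "spin": 0, "jaw": 0.085},
    {"translation": [0, 0, -0.02], "spin": 0, "jaw": 0.085},
    {"translation": [0, 0, -0.02], "spin": 0, "jaw": 0.085},
    {"translation": [0, 0, -0.01], "spin": 0, "jaw": 0.085},
    {"translation": [-0.03, 0, 0], "spin": 0, "jaw": 0.085},
    {"translation": [-0.03, 0, 0], "spin": 0, "jaw": 0.085},
  ],
)

```text
time: 38.03
tool_pos: [422.2, 263.0, 120.6]
tcp_rot: [-180.0, -0.1, 17.5]
ft_force: [-0.7, 0.3, 0.2]
finger_gap: 84.9
grip_force: 0.0
```

```bash
python3 - <<'E'
from bench import r
from h import *
w=r.snapshot("wrist");b=r.snapshot("side");s=r.sense();print(s["time"],s["tool_pos"],s["finger_gap"])
for t in("lifter","lifter_tip"):
    for d in r.landmark_of(w,t)[:2]:print(t,d["score"],at(w,d["xy"],0).round(1))
g=r.regions_of(b,"holder")
m=g[0]["pixels"].astype(np.uint8);q=max(cv2.findContours(m,0,1)[0],key=cv2.contourArea)[:,0]
W=np.array([stn(at(b,p,25)) for p in q]);print(W.min(0),W.max(0))
a=w["pixels"][0:280];c=cv2.resize(b["pixels"][235:325,210:350],None,fx=4,fy=4,interpolation=cv2.INTER_CUBIC)[:320]
cv2.imwrite("pics/w10.png",np.vstack([a,c]))
E
```

```text
38.1333 [417.1896387  261.38979484 117.92196493] 84.79970566988625
lifter 0.77 [477.6 281.6   0. ]
lifter 0.65 [431.3 393.    0. ]
lifter_tip 0.8 [548.2 301.5   0. ]
lifter_tip 0.57 [471.4 456.1   0. ]
[ 19.5 -50.5] [78.6 48. ]
```

View pics/w10.png

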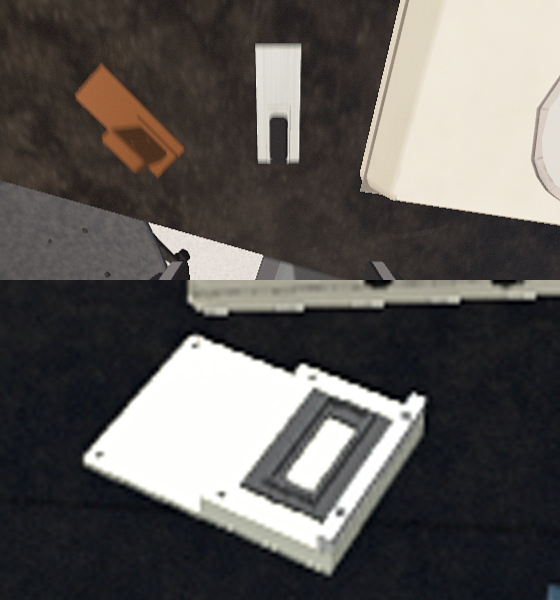

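The lifter lies flat at its old place (view px 278,105). The holder is face up, and the fence strip directly borders its long edge at (390,418) to (325,520). From this camera the fence top hides the seam itself. The 6 N stop came with the blade tip within 1 mm of where flush contact should be. I'm handing in.

```bash
python3 -c "
from bench import r
print(r.hand_in())"
```

```text
the job is handed in; nothing more can be done
None
```

I handed the job in at about 38 s: the holder lies face up, centred and pushed against the fence, and the lifter is flat on the worktop where it started; the verdict was not shown.

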